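# Set up the sample-plate stand: gauge the sockets, fit the matching posts, stack the plates

## Robot

A 6-joint arm with a two-finger parallel gripper is mounted at the origin on the work surface. World frame = base frame: x ahead of the robot, y to its left, z up, the work surface at z = 0. Lengths are in mm, angles in rad, forces in N, time in s.
With the tool pointing down it reaches from about 425 to 950 mm from the base axis. Payload 14.7 kg.
Tool frame: the origin (TCP) lies where the fingers leave the gripper's body, on its centre line; the fingertips stand 73 mm ahead of it and the grasp point (between the pads) lies 54 mm ahead of it; z points along the fingers, y is the line along which they close (so a half turn about z gives the same grasp; the last joint's range is limited). The gripper opens to 85 mm and grips with 20 to 120 N. Pads are 22 mm wide; open, the fingers measure 114 mm over their backs; the gripper's body (76 mm by 85 mm) begins 54 mm behind the grasp point. The pads swing forward as they close: fully open they stand 13 mm farther back than shut.
Start: joints at [1.283, 0.48, 1.596, -0, 1.065, -0.047], TCP at [154.988, 631.246, 303.897] pointing down, gripper open.
Joint ranges: [-2.75, 2.75], [-0.82, 2.05], [0.23, 2.67], [-1.56, 4.7], [0.09, 2.69], [-2.92, 2.92]. Speed limits (rad/s): [1.89, 1.89, 2.39, 3.01, 3.01, 3.01].

## Interface

Orientations are given as [roll, pitch, yaw] about the fixed x, y, z axes, in that order (R = Rz(yaw) Ry(pitch) Rx(roll)).
In Python, from station import bot gives the robot as it stands.
- The arm moves only by the tool send_rows, never from a script. Its arguments are lists of equal length, an entry for each row: "xyz": the shift along the world's x, y, z scaled (see below), a list of three; "delta_rot": the turn, a rotation vector about the world's x, y, z scaled (see below), a list of three; "hand": the opening, from 0 (shut) to 1 (fully open). In form: {"xyz": [[x, y, z], ...], "delta_rot": [[wx, wy, wz], ...], "hand": [hand, ...]}. A call has 1 to 20 rows; each row is the pose to reach, as a shift and turn from the pose commanded when the call began; what a row does not reach only later rows make up. The controller multiplies each number of a shift by 100 mm and each number of a turn by 30 degrees. A row lasts 1/10 s, in which the tool goes at most 50 mm and 8.59 degrees, less where a joint would pass 70% of its speed; a pose out of reach is approached as far as the arm can. A call with a number of a shift or a turn outside -1 to 1 is refused whole. A call with a gripper value outside its range is refused whole. The fingers move at their own pace and stop on an object; "force" is the grip in N (left out, the last holds). Time passes only in rows, so rows that repeat a pose let the fingers close. It gives the time, the measured TCP pose, the force, the opening and the grip force at its end, in the units of the state.
- bot.observe(): the state, without advancing time (a new reading comes with each control period).
- bot.read_camera(name): name is "side" or "top"; returns a dict with "frame" (400x640x3 uint8, blue, green, red), "z_map" (400x640 float32, mm along the optical axis (not along the pixel's ray), 0 where there is no reading), "fx", "fy", "cx", "cy" (pixels), "camera_from_world" (4x4, takes a point from world to camera coordinates). Camera axes: x right, y down, z forward; pixel columns grow to the right and rows downward; lengths in mm; the calibration is good to about 2 mm. A picture is of the moment at which its call begins.
- bot.hand_in(): hands the job in; it is judged then, once.
The state is a dict: "clock": time; "qpos": joint angles; "joint_velocities": joint speeds; "joint_efforts": joint torques, N m; "position": TCP position; "ee_rot": TCP orientation; "contact_force": force on the tool from outside, world axes, zero at the start; "ft_torque": the same for the moment, N m; "width": opening from 0.0 (shut) to 1.0 (fully open); "grasp_force": force on a finger pad.
Only numpy, scipy, OpenCV 4.12 (cv2) and the standard library are available. Lean on these libraries where they do the work, as an engineer would, in place of code of your own. Each camera call takes 0.05 s, during which the arm holds its last target. There are 200 camera calls.

## Task

Take the depth rod from the rack and use it to probe how deep the two open sockets of the stand are, first the one-dot socket, then the two-dot socket, and put the rod back in its own bore. Stand in each socket the post from the rack whose shoulder then comes level with the shoulders of the two fixed posts, leaving the spare posts standing in the rack. Then lower every drilled plate that is on the bench over all four posts, one on another, until the stack lies flat on the shoulders; leave the cast samples and the beaker alone.

Things in the scene. Friction and masses are not known exactly. Their poses are not given: they have to be found in the camera images.
- base: Fixed dark steel stand base, 170 (x) x 72 (y) x 50 mm high. Origin: centre of its underside; z up. At x = +50, y = +-17 mm two fixed posts: shank 14 mm across rising 30 mm above the block to a shoulder (80 mm above the bench), then a pin 8 mm across, 28 mm high. At x = -50, y = +-17 mm two open sockets; white dots at that end of the block: one by socket 1, two by socket 2.
- socket_1 (a point): Centre of the mouth of socket 1 (one white dot), in the plane of the base's top. Vertical blind hole 16 mm wide; its flat rigid floor lies 20, 27, 34 or 41 mm below the mouth, which one changes from run to run and is known only by probing. The two sockets never have the same depth.
- socket_2 (a point): Centre of the mouth of socket 2 (two white dots beside it); otherwise as socket 1.
- rack: Fixed grey rack, 250 (x) x 50 (y) x 34 mm high. Origin: centre of its underside on the bench; z up. Five vertical blind bores along its middle line, 24 mm deep (floor 10 mm above the bench): a 13 mm wide one at x = -100 mm for the depth rod, with a white bar painted beside it, and four 16 mm wide ones for posts at x = -30, 10, 50 and 90 mm.
- rod_slot (a point): Centre of the mouth of the depth rod's own bore in the rack (the narrow one, by the white bar), in the plane of the rack's top.
- rod: Depth rod, about 100 g, standing in its own bore in the rack at the start. Round steel shaft 10 mm in diameter and 100 mm long, its tip chamfered to 6 mm, under a black cylindrical handle 22 mm in diameter and 34 mm high (134 mm in all). Origin: centre of the tip; z runs up to the handle.
- rod_tip (a point): The tip of the depth rod (same point as rod's origin).
- post_50: Loose steel post, 75 g, standing in any one of the rack's four wide bores; told from the others by its length. Round shank 14 mm across and 50 mm long, ending in a flat shoulder with a pin on it 8 mm across and 28 mm high (last 5 mm tapered to 4 mm). Flat foot, small chamfer. Origin: centre of the foot; z up along the post.
- shoulder_50 (a point): Centre of the flat shoulder of the 50 mm post, 50 mm above its foot, where the pin begins.
- post_57: Loose steel post, 75 g, standing in any one of the rack's four wide bores; told from the others by its length. Round shank 14 mm across and 57 mm long, ending in a flat shoulder with a pin on it 8 mm across and 28 mm high (last 5 mm tapered to 4 mm). Flat foot, small chamfer. Origin: centre of the foot; z up along the post.
- shoulder_57 (a point): Centre of the flat shoulder of the 57 mm post, 57 mm above its foot, where the pin begins.
- post_64: Loose steel post, 75 g, standing in any one of the rack's four wide bores; told from the others by its length. Round shank 14 mm across and 64 mm long, ending in a flat shoulder with a pin on it 8 mm across and 28 mm high (last 5 mm tapered to 4 mm). Flat foot, small chamfer. Origin: centre of the foot; z up along the post.
- shoulder_64 (a point): Centre of the flat shoulder of the 64 mm post, 64 mm above its foot, where the pin begins.
- post_71: Loose steel post, 75 g, standing in any one of the rack's four wide bores; told from the others by its length. Round shank 14 mm across and 71 mm long, ending in a flat shoulder with a pin on it 8 mm across and 28 mm high (last 5 mm tapered to 4 mm). Flat foot, small chamfer. Origin: centre of the foot; z up along the post.
- shoulder_71 (a point): Centre of the flat shoulder of the 71 mm post, 71 mm above its foot, where the pin begins.
- plate_1: Loose drilled aluminium plate, 150 x 58 x 8 mm, 0.12 to 0.24 kg, flat on the bench; all alike; two or three are present (None if absent). Four through holes 11 mm wide at x = +-50, y = +-17 mm, the pattern of the stand's four posts. Origin: centre of its underside; x along the 150 mm, z up. Lift it by its long edges, 58 mm apart.
- plate_2: Loose drilled aluminium plate, 150 x 58 x 8 mm, 0.12 to 0.24 kg, flat on the bench; all alike; two or three are present (None if absent). Four through holes 11 mm wide at x = +-50, y = +-17 mm, the pattern of the stand's four posts. Origin: centre of its underside; x along the 150 mm, z up. Lift it by its long edges, 58 mm apart.
- plate_3: Loose drilled aluminium plate, 150 x 58 x 8 mm, 0.12 to 0.24 kg, flat on the bench; all alike; two or three are present (None if absent). Four through holes 11 mm wide at x = +-50, y = +-17 mm, the pattern of the stand's four posts. Origin: centre of its underside; x along the 150 mm, z up. Lift it by its long edges, 58 mm apart.
- casting_1: Bystander: aluminium cast sample, a slightly tapered cylinder 44 mm across and 40 mm high. Origin: centre of its underside. Leave it alone.
- casting_2: Bystander: aluminium cast sample, a slightly tapered cylinder 44 mm across and 40 mm high. Origin: centre of its underside. Leave it alone.
- beaker: Bystander: empty glass beaker, 66 mm across and 85 mm high. Origin: centre of its underside. Leave it alone.
There are look-alikes about, which are no part of the job. Leave any orange or red look-alike of the plate_2 alone.

How it is judged (in metres and radians):
On the way, in this order (a step that is already met when the one before it is completed fails the run):
1. the rod's tip is down in socket 1 (horizontal distance between rod_tip and socket_1 below 0.006 m and z of rod_tip in the frame of base below 0.0325 m and angle between rod's own z axis and vertical below 0.2 rad), for 0.2 s.
2. then the rod's tip is down in socket 2 (horizontal distance between rod_tip and socket_2 below 0.006 m and z of rod_tip in the frame of base below 0.0325 m and angle between rod's own z axis and vertical below 0.2 rad), for 0.2 s.
3. each socket holds an upright post whose shoulder is level with the fixed posts' shoulders (((horizontal distance between shoulder_50 and socket_1 below 0.005 m and z of shoulder_50 in the frame of base between 0.0775 and 0.0825 m and angle between post_50's own z axis and vertical below 0.08 rad) or (horizontal distance between shoulder_57 and socket_1 below 0.005 m and z of shoulder_57 in the frame of base between 0.0775 and 0.0825 m and angle between post_57's own z axis and vertical below 0.08 rad) or (horizontal distance between shoulder_64 and socket_1 below 0.005 m and z of shoulder_64 in the frame of base between 0.0775 and 0.0825 m and angle between post_64's own z axis and vertical below 0.08 rad) or (horizontal distance between shoulder_71 and socket_1 below 0.005 m and z of shoulder_71 in the frame of base between 0.0775 and 0.0825 m and angle between post_71's own z axis and vertical below 0.08 rad)) and ((horizontal distance between shoulder_50 and socket_2 below 0.005 m and z of shoulder_50 in the frame of base between 0.0775 and 0.0825 m and angle between post_50's own z axis and vertical below 0.08 rad) or (horizontal distance between shoulder_57 and socket_2 below 0.005 m and z of shoulder_57 in the frame of base between 0.0775 and 0.0825 m and angle between post_57's own z axis and vertical below 0.08 rad) or (horizontal distance between shoulder_64 and socket_2 below 0.005 m and z of shoulder_64 in the frame of base between 0.0775 and 0.0825 m and angle between post_64's own z axis and vertical below 0.08 rad) or (horizontal distance between shoulder_71 and socket_2 below 0.005 m and z of shoulder_71 in the frame of base between 0.0775 and 0.0825 m and angle between post_71's own z axis and vertical below 0.08 rad))), for 0.3 s.
At the end, for the whole second after the job is handed in: Each socket holds an upright post, shoulder 80 +-2.5 mm above the base's underside; spare posts stand in the rack, the rod in its own bore; every plate lies over all four posts in a flat stack (centred within 5 mm, level within 0.035 rad, square within 0.08 rad); all at rest (all of step 3 and ((horizontal distance between shoulder_50 and socket_1 below 0.005 m and z of shoulder_50 in the frame of base between 0.0775 and 0.0825 m and angle between post_50's own z axis and vertical below 0.08 rad) or (horizontal distance between shoulder_50 and socket_2 below 0.005 m and z of shoulder_50 in the frame of base between 0.0775 and 0.0825 m and angle between post_50's own z axis and vertical below 0.08 rad) or (y of post_50 in the frame of rack between -0.008 and 0.008 m and x of post_50 in the frame of rack between -0.04 and 0.1 m and z of post_50 in the frame of rack below 0.015 m and angle between post_50's own z axis and vertical below 0.12 rad)) and linear speed of each of post_50, post_57, post_64, post_71, rod, plate_1, plate_2, plate_3 below 0.02 m/s and ((horizontal distance between shoulder_57 and socket_1 below 0.005 m and z of shoulder_57 in the frame of base between 0.0775 and 0.0825 m and angle between post_57's own z axis and vertical below 0.08 rad) or (horizontal distance between shoulder_57 and socket_2 below 0.005 m and z of shoulder_57 in the frame of base between 0.0775 and 0.0825 m and angle between post_57's own z axis and vertical below 0.08 rad) or (y of post_57 in the frame of rack between -0.008 and 0.008 m and x of post_57 in the frame of rack between -0.04 and 0.1 m and z of post_57 in the frame of rack below 0.015 m and angle between post_57's own z axis and vertical below 0.12 rad)) and ((horizontal distance between shoulder_64 and socket_1 below 0.005 m and z of shoulder_64 in the frame of base between 0.0775 and 0.0825 m and angle between post_64's own z axis and vertical below 0.08 rad) or (horizontal distance between shoulder_64 and socket_2 below 0.005 m and z of shoulder_64 in the frame of base between 0.0775 and 0.0825 m and angle between post_64's own z axis and vertical below 0.08 rad) or (y of post_64 in the frame of rack between -0.008 and 0.008 m and x of post_64 in the frame of rack between -0.04 and 0.1 m and z of post_64 in the frame of rack below 0.015 m and angle between post_64's own z axis and vertical below 0.12 rad)) and ((horizontal distance between shoulder_71 and socket_1 below 0.005 m and z of shoulder_71 in the frame of base between 0.0775 and 0.0825 m and angle between post_71's own z axis and vertical below 0.08 rad) or (horizontal distance between shoulder_71 and socket_2 below 0.005 m and z of shoulder_71 in the frame of base between 0.0775 and 0.0825 m and angle between post_71's own z axis and vertical below 0.08 rad) or (y of post_71 in the frame of rack between -0.008 and 0.008 m and x of post_71 in the frame of rack between -0.04 and 0.1 m and z of post_71 in the frame of rack below 0.015 m and angle between post_71's own z axis and vertical below 0.12 rad)) and horizontal distance between rod_tip and rod_slot below 0.006 m and z of rod_tip in the frame of rack below 0.015 m and angle between rod's own z axis and vertical below 0.15 rad and x of plate_1 in the frame of base between -0.005 and 0.005 m and y of plate_1 in the frame of base between -0.005 and 0.005 m and z of plate_1 in the frame of base between 0.0775 and 0.0995 m and angle between each of plate_1, plate_2, plate_3's own z axis and vertical below 0.035 rad and angle between the x axis of each of plate_1, plate_2, plate_3 and the x axis of base, either way round below 0.08 rad and x of plate_2 in the frame of base between -0.005 and 0.005 m and y of plate_2 in the frame of base between -0.005 and 0.005 m and z of plate_2 in the frame of base between 0.0775 and 0.0995 m and x of plate_3 in the frame of base between -0.005 and 0.005 m and y of plate_3 in the frame of base between -0.005 and 0.005 m and z of plate_3 in the frame of base between 0.0775 and 0.0995 m); the robot touches nothing.
It fails at once if casting 1 moved by more than 20 mm (distance of casting_1 from where it was at the start of the episode above 0.02 m).
It fails at once if casting 2 moved by more than 20 mm (distance of casting_2 from where it was at the start of the episode above 0.02 m).
It fails at once if beaker moved by more than 20 mm (distance of beaker from where it was at the start of the episode above 0.02 m).
Of plate_1, plate_2, plate_3 only 2 to 3 are there at a start; the rules pass over those that are not, and their reading is None.
At some moment in a run one of plate_1, plate_2, plate_3 may be knocked a few centimetres aside while the robot is not near it.
It also fails if it takes over 210 s, if anything falls off the work surface, if the arm or the gripper's body presses on something with over 40 N, if the wrist force passes 120 N, or if a joint passes its speed limit or range.

## Working session

There is one attempt and no reset: what is moved stays moved. The work goes in short steps, Python scripts to look and compute and a tool call to move; the robot and the scene stay as the last step left them, time stands still between calls to the robot, and variables do not carry over. Pictures are saved under pics/ and viewed, at most 15 in all, crops included, and the job is handed in when it is done.

Besides the shell and the picture viewer there is one more tool, called after "Emit:" by a JSON object that holds its "method" and its "body", one argument or row to a line. send_rows: Moves the arm, as the interface text tells. Shifts and turns lie within -1 to 1; 1 stands for 100 mm of shift or 30 degrees of turn. Its arguments: {"type":"object","properties":{"xyz":{"type":"array","items":{"type":"array","items":{"type":"number"}}},"delta_rot":{"type":"array","items":{"type":"array","items":{"type":"number"}}},"hand":{"type":"array","items":{"type":"number"}},"force":{"type":"number"}},"required":["xyz","delta_rot","hand"]}

```bash
ls; mkdir -p pics
python3 - <<'E'
from station import bot
import cv2,pickle
s=bot.observe();print({k:(v if not hasattr(v,'round') else v) for k,v in s.items()})
for n in("side","top"):
    c=bot.read_camera(n);pickle.dump(c,open(f"{n}.pkl","wb"));cv2.imwrite(f"pics/{n}0.png",c["frame"]);print(n,c["fx"],c["cx"],c["cy"],c["camera_from_world"])
E
```

```text
pics
{'clock': 0.0, 'qpos': array([ 1.28339649e+00,  4.80810288e-01,  1.59687374e+00,  5.76920112e-06,
        1.06510557e+00, -4.65672695e-02]), 'joint_velocities': array([ 0.0025146 ,  0.00081744, -0.00019637,  0.00030789,  0.00096902,
       -0.00040768]), 'joint_efforts': array([-3.20810948e-03, -9.50671005e+01, -4.30166638e+01, -2.01797716e-04,
        1.25884730e-02, -1.63828878e-05]), 'position': array([154.89697774, 630.93721911, 303.28637476]), 'ee_rot': array([-3.14039724e+00, -6.07566298e-05,  2.90075725e+00]), 'contact_force': array([ 0.16165496, -0.09569219, -0.48498153]), 'ft_torque': array([-0.00892838,  0.00150552, -0.04013368]), 'grasp_force': 0.0, 'width': 0.9987990078591473}
side 454.0752452419627 317.67370937987386 204.1262597957021 [[ 7.64211901e-01 -6.44916690e-01 -7.91414708e-03 -4.89663027e+02]
 [-3.74443904e-01 -4.33649927e-01 -8.19597159e-01  2.60081657e+02]
 [ 5.25139918e-01  6.29309307e-01 -5.72885558e-01  8.23990254e+02]
 [ 0.00000000e+00  0.00000000e+00  0.00000000e+00  1.00000000e+00]]
top 489.7464012121561 328.7266114745215 211.67383108673874 [[ 2.06687399e-02 -9.99754158e-01 -8.02658651e-03 -5.64306883e+01]
 [-9.94357927e-01 -1.97203806e-02 -1.04227726e-01  5.74064328e+02]
 [ 1.04043815e-01  1.01355557e-02 -9.94521068e-01  1.44079599e+03]
 [ 0.00000000e+00  0.00000000e+00  0.00000000e+00  1.00000000e+00]]
```

View pics/side0.png

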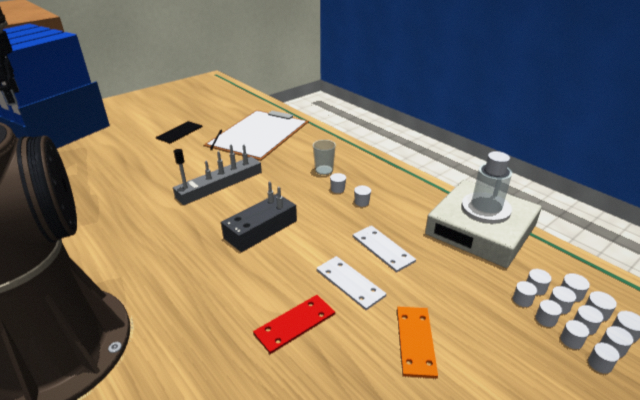

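View pics/top0.png

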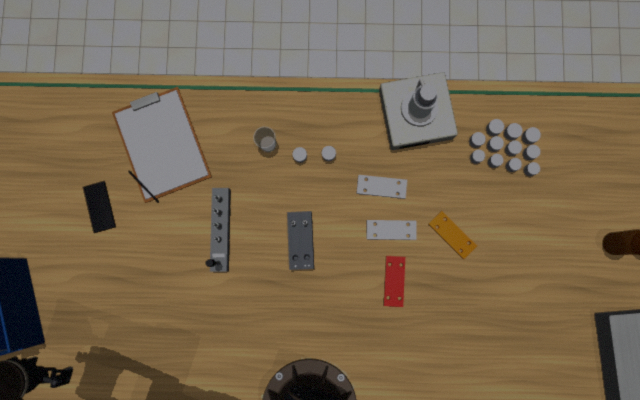

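```bash
cat > h.py <<'E'
import numpy as np, cv2, pickle
from station import bot
def pts(c):
    T=np.linalg.inv(c["camera_from_world"]);z=c["z_map"].astype(float)
    v,u=np.indices(z.shape);p=np.stack([(u-c["cx"])/c["fx"]*z,(v-c["cy"])/c["fy"]*z,z],-1)
    w=p@T[:3,:3].T+T[:3,3];w[z==0]=np.nan;return w
def ray(c,uv,h):
    uv=np.atleast_2d(np.asarray(uv,float));T=np.linalg.inv(c["camera_from_world"])
    d=np.c_[(uv[:,0]-c["cx"])/c["fx"],(uv[:,1]-c["cy"])/c["fy"],np.ones(len(uv))]@T[:3,:3].T
    o=T[:3,3];return o+d*((h-o[2])/d[:,2])[:,None]
def proj(c,P):
    q=np.atleast_2d(P)@c["camera_from_world"][:3,:3].T+c["camera_from_world"][:3,3]
    return np.c_[q[:,0]/q[:,2]*c["fx"]+c["cx"],q[:,1]/q[:,2]*c["fy"]+c["cy"]]
def rect(c,m,h):
    "minAreaRect of mask cast on plane z=h -> centre, size, angle of long side"
    m=m.astype(np.uint8);n,l,st,ce=cv2.connectedComponentsWithStats(m);out=[]
    for i in range(1,n):
        if st[i,4]<60: continue
        v,u=np.nonzero(l==i)
        P=ray(c,np.c_[u,v],h)[:,:2].astype(np.float32)
        (cx,cy),(a,b),t=cv2.minAreaRect(P)
        if a<b:a,b,t=b,a,t+90
        t=(t+90)%180-90
        out.append([round(x,1) for x in (cx,cy,a,b,t,*ce[i],st[i,4])])
    return out
E
python3 - <<'E'
from h import *
for n in("top","side"):
    c=pickle.load(open(n+".pkl","rb"));w=pts(c)
    z=w[...,2];f=c["frame"].astype(int);val=f.max(-1);sat=val-f.min(-1)
    print(n,"bench z",np.nanmedian(z[230:300,200:420]))
    roi=(w[...,0]>300)&(w[...,0]<900)&(abs(w[...,1])<450)
    print("base",[r for r in rect(c,roi&(abs(z-50)<6)&(val<110),50) if r[2]>100])
    print("rack",[r for r in rect(c,roi&(abs(z-34)<6)&(sat<40),34) if r[2]>100])
    print("plates",[r for r in rect(c,roi&(abs(z-8)<6)&(sat<40)&(val>150),8) if r[2]>80])
    print("tall",[r for r in rect(c,roi&(z>42)&(sat<60),80)])
for n in("top","side"):
    c=pickle.load(open(n+".pkl","rb"));f=c["frame"]
    q=(200,180,330,280) if n=="top" else (165,140,305,250)
    a=cv2.resize(f[q[1]:q[3],q[0]:q[2]],None,fx=5.6,fy=5.4,interpolation=cv2.INTER_CUBIC);cv2.imwrite(f"pics/{n}c.png",a)
E
```

```text
top bench z 1.712726484918221
base [[488.4, 38.7, 169.9, 72.2, 3.9, np.float64(299.7), np.float64(239.8), np.int32(1244)]]
rack [[517.2, 282.1, 245.5, 52.2, 1.1, np.float64(219.2), np.float64(228.8), np.int32(1155)]]
plates []
tall [[859.7, -306.5, 199.5, 160.6, -77.4, np.float64(419.5), np.float64(119.8), np.int32(2922)], [784.7, 147.2, 72.4, 62.8, 46.0, np.float64(263.7), np.float64(136.7), np.int32(233)], [487.0, 36.5, 166.3, 71.0, 3.9, np.float64(299.7), np.float64(239.3), np.int32(1368)], [416.4, 287.1, 40.4, 20.0, -88.8, np.float64(210.9), np.float64(262.4), np.int32(87)]]
side bench z 0.4922753162730942
base [[486.0, 30.7, 173.2, 78.8, 4.1, np.float64(256.4), np.float64(215.8), np.int32(1262)], [800.9, -346.4, 211.2, 83.4, -57.5, np.float64(472.9), np.float64(235.9), np.int32(424)]]
rack [[515.5, 273.5, 252.9, 61.0, 0.9, np.float64(215.1), np.float64(176.9), np.int32(906)], [478.1, 3.2, 182.7, 75.7, -18.6, np.float64(258.9), np.float64(227.7), np.int32(302)], [803.6, -347.0, 213.8, 86.6, -55.8, np.float64(472.2), np.float64(241.6), np.int32(401)]]
plates [[773.7, 425.7, 245.7,
[... 255 characters left out ...]
769.2, 124.4, 133.6, 62.9, 48.9, np.float64(323.8), np.float64(151.0), np.int32(455)], [564.8, 275.0, 128.9, 12.2, 61.8, np.float64(231.9), np.float64(156.5), np.int32(90)], [595.1, 262.1, 106.2, 12.7, 63.0, np.float64(244.3), np.float64(154.3), np.int32(70)], [428.7, 308.9, 206.3, 21.9, 68.7, np.float64(180.2), np.float64(163.9), np.int32(209)], [520.3, 265.1, 118.1, 13.0, 63.5, np.float64(219.6), np.float64(162.8), np.int32(87)], [939.1, -312.8, 401.0, 194.0, 11.4, np.float64(482.1), np.float64(209.4), np.int32(4838)], [477.4, 252.5, 81.7, 12.7, 61.3, np.float64(207.1), np.float64(169.9), np.int32(64)], [473.9, 19.8, 190.4, 128.7, 5.9, np.float64(258.4), np.float64(213.8), np.int32(1564)]]
```

View pics/topc.png

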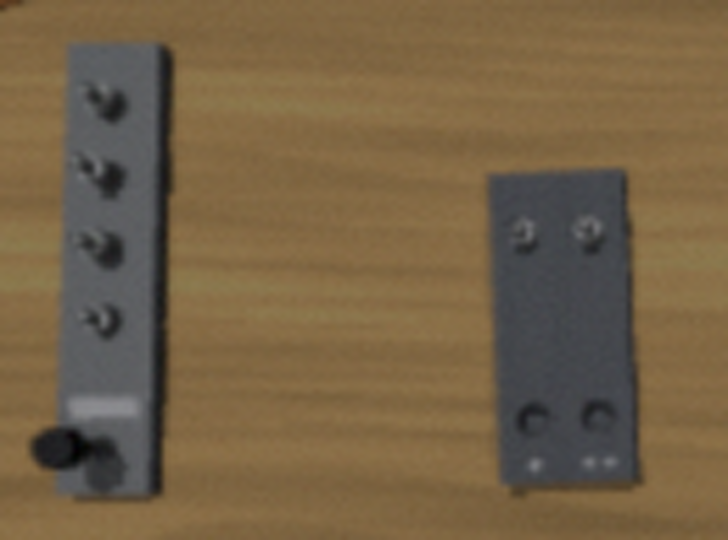

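View pics/sidec.png

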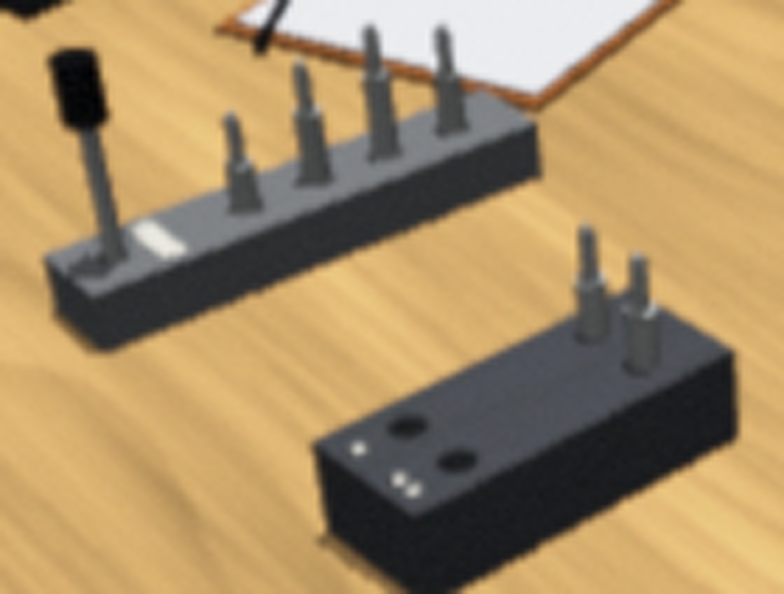

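```bash
cat >> h.py <<'E'
def fr(p,x,y,z):
    a=np.radians(p[2]);return np.array([p[0]+x*np.cos(a)-y*np.sin(a),p[1]+x*np.sin(a)+y*np.cos(a),z])
def tri(ct,ut,cs,us):
    A=[];b=[]
    for c,u in((ct,ut),(cs,us)):
        o=np.linalg.inv(c["camera_from_world"])[:3,3];d=ray(c,u,0)[0]-o;d/=np.linalg.norm(d);M=np.eye(3)-np.outer(d,d);A.append(M);b.append(M@o)
    return np.linalg.lstsq(np.vstack(A),np.hstack(b),rcond=None)[0]
E
python3 - <<'E'
from h import *
np.set_printoptions(precision=1,suppress=True)
t=pickle.load(open("top.pkl","rb"));s=pickle.load(open("side.pkl","rb"))
B=(488.4,38.7,3.9);R=(517.2,282.1,1.1)
T=lambda x,y:(200+x/5.6-.4,180+y/5.4-.4); S=lambda x,y:(165+x/5.6-.4,140+y/5.4-.4)
for n,p,h,a,b in (("s1",fr(B,-50,17,50),50,T(533,420),S(408,427)),("s2",fr(B,-50,-17,50),50,T(598,418),S(457,461)),
 ("f1",fr(B,50,17,108),108,None,S(586,228)),("f2",fr(B,50,-17,108),108,None,S(638,257)),
 ("rodhandle",fr(R,-100,0,127),127,T(60,447),S(78,88))):
    print(n,p,"top",None if a is None else ray(t,a,h)[0],"side",ray(s,b,h)[0], None if a is None else tri(t,a,s,b))
for x,q,L in zip((-30,10,50,90),((231,117),(298,66),(370,29),(441,29)),(50,)*4):
    P=fr(R,x,0,0);print(x,"vrow",S(*q),[(L,proj(s,P+[0,0,38+L])[0]) for L in(50,57,64,71)])
# plates & holes, side: color
for n,c in(("top",t),("side",s)):
    f=c["frame"].astype(int);val=f.max(-1);sat=val-f.min(-1);w=pts(c)
    m=(w[...,0]>430)&(w[...,0]<760)&(w[...,1]<-100)&(w[...,1]>-320)&(sat<45)&(val>(120 if n=="top" else 150))
    m=cv2.morphologyEx(m.astype(np.uint8),cv2.MORPH_CLOSE,np.ones((5,5)))
    print(n,[r for r in rect(c,m,8) if r[2]>100])
# rack bound per side edges
w=pts(t);f=t["frame"].astype(int)
print("z rack",np.nanmedian(w[..., 2][222:235,218:222]), "z base",np.nanmedian(w[...,2][236:246,296:304]))
E
```

```text
s1 [437.4  52.3  50. ] top [436.2  51.8  50. ] side [438.3  48.8  50. ] [437.6  51.1  48.8]
s2 [439.7  18.3  50. ] top [438.   17.8  50. ] side [440.6  15.1  50. ] [439.5  16.9  49.2]
f1 [537.1  59.1 108. ] top None side [537.   54.1 108. ] None
f2 [539.4  25.1 108. ] top None side [539.8  20.6 108. ] None
rodhandle [417.2 280.2 127. ] top [416.8 280.2 127. ] side [418.1 279.5 127. ] [417.5 279.9 127.1]
-30 vrow (205.85, 161.26666666666665) [(50, array([204.9, 160.3])), (57, array([204.5, 158. ])), (64, array([204.1, 155.6])), (71, array([203.7, 153.3]))]
10 vrow (217.81428571428572, 151.82222222222222) [(50, array([218. , 155.4])), (57, array([217.7, 153.1])), (64, array([217.3, 150.8])), (71, array([217. , 148.5]))]
50 vrow (230.67142857142855, 144.97037037037038) [(50, array([230.7, 150.6])), (57, array([230.4, 148.4])), (64, array([230.1, 146.1])), (71, array([229.8, 143.8]))]
90 vrow (243.35, 144.97037037037038) [(50, array([242.9, 146.1])), (57, array([242.6, 143.8])), (64, array([242.4, 141.6])), (71, array([242.1, 139.3]))]
top [[659.3, -204.6, 153.7, 61.3, 85.0, np.float64(381.8), np.float64(185.7), np.int32(945)], [526.8, -234.6, 152.1, 57.7, -88.9, np.float64(391.5), np.float64(229.2), np.int32(968)]]
side [[661.1, -206.3, 152.5, 60.4, 85.0, np.float64(384.0), np.float64(247.1), np.int32(1142)], [528.6, -237.1, 151.8, 59.6, -89.9, np.float64(351.3), np.float64(281.5), np.int32(1478)]]
z rack 35.81420289674338 z base 50.648796743090315
```

Emit:
{"method": "send_rows", "body": {
  "xyz": [
    [0.1, -0.12, 0],
    [0.25, -0.33, 0],
    [0.4, -0.54, 0],
    [0.55, -0.74, 0],
    [0.66, -0.88, 0]
  ],
  "delta_rot": [
    [0, 0, 0.1],
    [0, 0, 0.2],
    [0, 0, 0.3],
    [0, 0, 0.4],
    [0, 0, 0.5]
  ],
  "hand": [1, 1, 1, 1, 1],
  "force": 40
}}

```text
clock: 0.6
position: [221.6, 541.8, 303.6]
ee_rot: [-3.141, -0.0, -3.119]
contact_force: [0.2, -0.0, 0.5]
width: 1.0
grasp_force: 0.0
```

Emit:
{"method": "send_rows", "body": {
  "xyz": [
    [0.16, -0.22, 0],
    [0.33, -0.44, 0],
    [0.5, -0.66, 0],
    [0.66, -0.88, 0]
  ],
  "delta_rot": [
    [0, 0, 0],
    [0, 0, 0],
    [0, 0, 0],
    [0, 0, 0]
  ],
  "hand": [1, 1, 1, 1]
}}

```text
clock: 1.0
position: [287.5, 454.2, 303.7]
ee_rot: [-3.141, -0.0, -3.12]
contact_force: [-1.8, -0.5, 0.8]
width: 1.001
grasp_force: 0.0
```

Emit:
{"method": "send_rows", "body": {
  "xyz": [
    [0.16, -0.22, 0],
    [0.33, -0.44, 0],
    [0.5, -0.66, 0],
    [0.66, -0.88, 0]
  ],
  "delta_rot": [
    [0, 0, 0],
    [0, 0, 0],
    [0, 0, 0],
    [0, 0, 0]
  ],
  "hand": [1, 1, 1, 1]
}}

```text
clock: 1.4
position: [353.5, 366.2, 303.8]
ee_rot: [-3.141, -0.0, -3.121]
contact_force: [0.1, 0.0, 0.8]
width: 1.0
grasp_force: 0.0
```

Emit:
{"method": "send_rows", "body": {
  "xyz": [
    [0.16, -0.22, 0],
    [0.33, -0.44, 0],
    [0.5, -0.66, 0],
    [0.645, -0.872, -0.2],
    [0.645, -0.872, -0.4],
    [0.645, -0.872, -0.4]
  ],
  "delta_rot": [
    [0, 0, 0],
    [0, 0, 0],
    [0, 0, 0],
    [0, 0, 0],
    [0, 0, 0],
    [0, 0, 0]
  ],
  "hand": [1, 1, 1, 1, 1, 1]
}}

```text
clock: 2.0
position: [416.7, 278.8, 261.9]
ee_rot: [-3.14, -0.004, -3.122]
contact_force: [-0.6, -0.8, 1.3]
width: 0.999
grasp_force: 0.0
```

Emit:
{"method": "send_rows", "body": {
  "xyz": [
    [0.008, 0.012, -0.2],
    [0.008, 0.012, -0.4],
    [0.008, 0.012, -0.6],
    [0.008, 0.012, -0.75],
    [0.008, 0.012, -0.81],
    [0.008, 0.012, -0.81],
    [0.008, 0.012, -0.81],
    [0.008, 0.012, -0.81],
    [0.008, 0.012, -0.81],
    [0.008, 0.012, -0.81],
    [0.008, 0.012, -0.81],
    [0.008, 0.012, -0.81],
    [0.008, 0.012, -0.81],
    [0.008, 0.012, -0.81]
  ],
  "delta_rot": [
    [0, 0, 0],
    [0, 0, 0],
    [0, 0, 0],
    [0, 0, 0],
    [0, 0, 0],
    [0, 0, 0],
    [0, 0, 0],
    [0, 0, 0],
    [0, 0, 0],
    [0, 0, 0],
    [0, 0, 0],
    [0, 0, 0],
    [0, 0, 0],
    [0, 0, 0]
  ],
  "hand": [1, 1, 1, 1, 1, 0.1, 0.1, 0.1, 0.1, 0.1, 0.1, 0.1, 0.1, 0.1],
  "force": 40
}}

```text
clock: 3.4
position: [418.6, 281.2, 183.5]
ee_rot: [3.142, 0.001, -3.12]
contact_force: [-0.4, -3.3, 7.9]
width: 0.245
grasp_force: 38.7
```

Emit:
{"method": "send_rows", "body": {
  "xyz": [
    [0, 0, 0.1],
    [0, 0, 0.2],
    [0, 0, 0.35],
    [0, 0, 0.5],
    [0, 0, 0.6],
    [0, 0, 0.65],
    [0, 0, 0.65]
  ],
  "delta_rot": [
    [0, 0, 0],
    [0, 0, 0],
    [0, 0, 0],
    [0, 0, 0],
    [0, 0, 0],
    [0, 0, 0],
    [0, 0, 0]
  ],
  "hand": [0.1, 0.1, 0.1, 0.1, 0.1, 0.1, 0.1]
}}

```text
clock: 4.1
position: [418.5, 281.4, 248.6]
ee_rot: [3.141, 0.001, -3.121]
contact_force: [0.4, -0.1, -0.6]
width: 0.248
grasp_force: 39.5
```

Emit:
{"method": "send_rows", "body": {
  "xyz": [
    [0.02, -0.1, 0],
    [0.03, -0.3, 0],
    [0.04, -0.5, 0],
    [0.05, -0.7, 0],
    [0.06, -0.9, 0],
    [0.06, -1, 0]
  ],
  "delta_rot": [
    [0, 0, 0],
    [0, 0, 0.02],
    [0, 0, 0.04],
    [0, 0, 0.06],
    [0, 0, 0.08],
    [0, 0, 0.09]
  ],
  "hand": [0.1, 0.1, 0.1, 0.1, 0.1, 0.1]
}}

```text
clock: 4.7
position: [423.8, 179.4, 247.2]
ee_rot: [-3.141, -0.002, -3.074]
contact_force: [-0.2, -0.2, -1.4]
width: 0.247
grasp_force: 39.5
```

Emit:
{"method": "send_rows", "body": {
  "xyz": [
    [0.03, -0.2, 0],
    [0.05, -0.4, 0],
    [0.07, -0.6, 0],
    [0.09, -0.8, 0],
    [0.12, -1, 0],
    [0.12, -1, 0]
  ],
  "delta_rot": [
    [0, 0, 0],
    [0, 0, 0],
    [0, 0, 0],
    [0, 0, 0],
    [0, 0, 0],
    [0, 0, 0]
  ],
  "hand": [0.1, 0.1, 0.1, 0.1, 0.1, 0.1]
}}

```text
clock: 5.3
position: [436.3, 79.5, 247.5]
ee_rot: [-3.141, -0.001, -3.075]
contact_force: [0.1, -0.4, -1.1]
width: 0.244
grasp_force: 39.5
```

Emit:
{"method": "send_rows", "body": {
  "xyz": [
    [0, -0.1, 0],
    [0, -0.2, 0],
    [0, -0.3, 0],
    [0, -0.3, 0],
    [0, -0.3, 0],
    [0, -0.3, 0]
  ],
  "delta_rot": [
    [0, 0, 0],
    [0, 0, 0],
    [0, 0, 0],
    [0, 0, 0],
    [0, 0, 0],
    [0, 0, 0]
  ],
  "hand": [0.1, 0.1, 0.1, 0.1, 0.1, 0.1]
}}

```text
clock: 5.9
position: [436.3, 51.4, 247.9]
ee_rot: [3.142, 0.0, -3.074]
contact_force: [-0.5, 0.3, -1.5]
width: 0.246
grasp_force: 39.5
```

Run:
```python
from h import *
im=[]
for n,q in(("top",(270,200,350,280)),("side",(215,140,295,250))):
    c=bot.read_camera(n);pickle.dump(c,open(f"{n}1.pkl","wb"))
    im.append(cv2.resize(c["frame"][q[1]:q[3],q[0]:q[2]],(400,400 if n=="top" else 550),interpolation=cv2.INTER_CUBIC))
im[0]=cv2.copyMakeBorder(im[0],0,150,0,0,cv2.BORDER_CONSTANT);cv2.imwrite("pics/p1.png",np.hstack(im))
s=bot.observe();print(s["position"],s["ee_rot"],s["contact_force"])
```

```text
[436.27656379  51.53971292 247.88803536] [ 3.14154996e+00 -2.10190698e-06 -3.07309021e+00] [ 0.27258249 -0.59782431 -0.95932278]
```

View pics/p1.png

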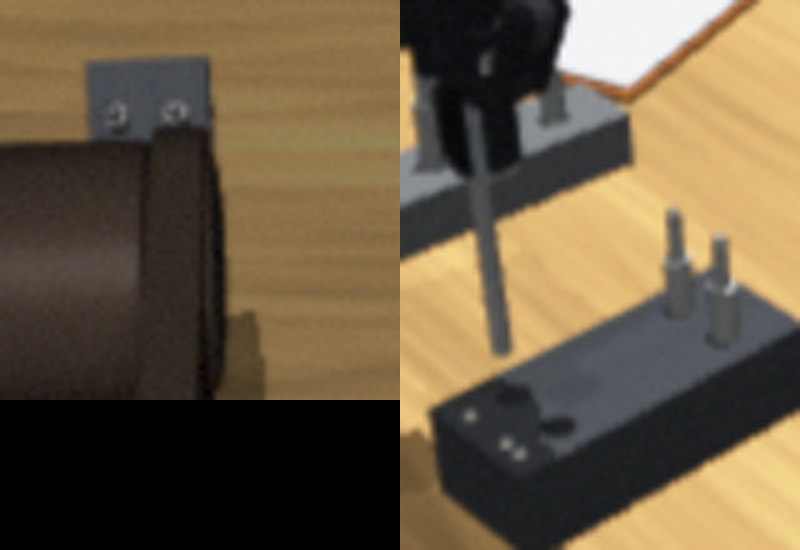

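Run:
```python
from h import *
np.set_printoptions(precision=1,suppress=True)
s=pickle.load(open("side1.pkl","rb"))
S=lambda x,y:(215+(x-400)/5-.4,140+y/5-.4)
print("tip",ray(s,S(501,353),74.4), "shaft upper",ray(s,S(477,115),74.4+90))
for n,p,h in(("s1",(516,395),50),("s2",(556,427),50),("f1top",(674,212),108),("f2top",(719,239),108),("f1 sh",(678,262),80),("f2 sh",(722,287),80)):print(n,ray(s,S(*p),h))
```

```text
tip [[435.6  50.9  74.4]] shaft upper [[467.7 104.8 164.4]]
s1 [[439.   48.5  50. ]]
s2 [[439.8  15.6  50. ]]
f1top [[536.8  53.2 108. ]]
f2top [[539.  20. 108.]]
f1 sh [[536.5  52.6  80. ]]
f2 sh [[539.8  21.4  80. ]]
```

Emit:
{"method": "send_rows", "body": {
  "xyz": [
    [0.023, -0.015, 0],
    [0.023, -0.015, -0.1],
    [0.023, -0.015, -0.2],
    [0.023, -0.015, -0.3],
    [0.023, -0.015, -0.35],
    [0.023, -0.015, -0.4],
    [0.023, -0.015, -0.44],
    [0.023, -0.015, -0.47],
    [0.023, -0.015, -0.47],
    [0.023, -0.015, -0.47]
  ],
  "delta_rot": [
    [0, 0, 0],
    [0, 0, 0],
    [0, 0, 0],
    [0, 0, 0],
    [0, 0, 0],
    [0, 0, 0],
    [0, 0, 0],
    [0, 0, 0],
    [0, 0, 0],
    [0, 0, 0]
  ],
  "hand": [0.1, 0.1, 0.1, 0.1, 0.1, 0.1, 0.1, 0.1, 0.1, 0.1]
}}

```text
clock: 7.0
position: [438.7, 49.7, 201.0]
ee_rot: [-3.142, 0.0, -3.073]
contact_force: [-0.5, -0.1, -0.6]
width: 0.246
grasp_force: 39.5
```

Emit:
{"method": "send_rows", "body": {
  "xyz": [
    [0, 0, -0.02],
    [0, 0, -0.04],
    [0, 0, -0.06],
    [0, 0, -0.065],
    [0, 0, -0.065]
  ],
  "delta_rot": [
    [0, 0, 0],
    [0, 0, 0],
    [0, 0, 0],
    [0, 0, 0],
    [0, 0, 0]
  ],
  "hand": [0.1, 0.1, 0.1, 0.1, 0.1]
}}

```text
clock: 7.5
position: [438.5, 49.7, 194.3]
ee_rot: [3.142, -0.0, -3.073]
contact_force: [0.3, -0.2, -1.4]
width: 0.245
grasp_force: 39.5
```

Emit:
{"method": "send_rows", "body": {
  "xyz": [
    [0, 0, -0.02],
    [0, 0, -0.04],
    [0, 0, -0.06],
    [0, 0, -0.07],
    [0, 0, -0.07]
  ],
  "delta_rot": [
    [0, 0, 0],
    [0, 0, 0],
    [0, 0, 0],
    [0, 0, 0],
    [0, 0, 0]
  ],
  "hand": [0.1, 0.1, 0.1, 0.1, 0.1]
}}

```text
clock: 8.0
position: [440.1, 49.8, 188.5]
ee_rot: [-3.141, 0.004, -3.073]
contact_force: [-0.4, -0.3, 28.9]
width: 0.247
grasp_force: 43.0
```

Emit:
{"method": "send_rows", "body": {
  "xyz": [
    [0, 0, 0.05],
    [0, 0.02, 0.05],
    [0, 0.04, 0.05],
    [0, 0.05, 0.05],
    [0, 0.05, 0.05]
  ],
  "delta_rot": [
    [0, 0, 0],
    [0, 0, 0],
    [0, 0, 0],
    [0, 0, 0],
    [0, 0, 0]
  ],
  "hand": [0.1, 0.1, 0.1, 0.1, 0.1]
}}

```text
clock: 8.5
position: [438.6, 54.7, 192.2]
ee_rot: [-3.141, -0.0, -3.073]
contact_force: [0.9, -4.6, 1.6]
width: 0.244
grasp_force: 40.9
```

Emit:
{"method": "send_rows", "body": {
  "xyz": [
    [0, -0.04, 0],
    [0, -0.08, 0],
    [0, -0.1, 0],
    [0, -0.1, 0],
    [0, -0.1, 0]
  ],
  "delta_rot": [
    [0, 0, 0],
    [0, 0, 0],
    [0, 0, 0],
    [0, 0, 0],
    [0, 0, 0]
  ],
  "hand": [0.1, 0.1, 0.1, 0.1, 0.1]
}}

```text
clock: 9.0
position: [438.5, 45.0, 192.3]
ee_rot: [3.14, -0.0, -3.075]
contact_force: [-0.6, 10.4, -0.4]
width: 0.243
grasp_force: 43.5
```

Emit:
{"method": "send_rows", "body": {
  "xyz": [
    [0, 0.05, 0],
    [0.02, 0.05, 0],
    [0.04, 0.05, 0],
    [0.05, 0.05, 0],
    [0.05, 0.05, 0]
  ],
  "delta_rot": [
    [0, 0, 0],
    [0, 0, 0],
    [0, 0, 0],
    [0, 0, 0],
    [0, 0, 0]
  ],
  "hand": [0.1, 0.1, 0.1, 0.1, 0.1]
}}

```text
clock: 9.5
position: [443.5, 49.6, 192.3]
ee_rot: [3.142, -0.001, -3.074]
contact_force: [-1.4, 0.2, -1.2]
width: 0.243
grasp_force: 39.9
```

Emit:
{"method": "send_rows", "body": {
  "xyz": [
    [-0.04, 0, 0],
    [-0.08, 0, 0],
    [-0.1, 0, 0],
    [-0.1, 0, 0],
    [-0.1, 0, 0]
  ],
  "delta_rot": [
    [0, 0, 0],
    [0, 0, 0],
    [0, 0, 0],
    [0, 0, 0],
    [0, 0, 0]
  ],
  "hand": [0.1, 0.1, 0.1, 0.1, 0.1]
}}

```text
clock: 10.0
position: [433.9, 49.8, 192.6]
ee_rot: [-3.142, 0.001, -3.073]
contact_force: [3.5, 1.0, 0.2]
width: 0.242
grasp_force: 39.5
```

Emit:
{"method": "send_rows", "body": {
  "xyz": [
    [0.055, 0, 0.05],
    [0.055, 0, 0.15],
    [0.055, 0, 0.3],
    [0.055, 0, 0.42],
    [0.06, -0.1, 0.42],
    [0.07, -0.2, 0.42],
    [0.078, -0.33, 0.42],
    [0.078, -0.333, 0.42],
    [0.078, -0.333, 0.3],
    [0.078, -0.333, 0.2],
    [0.078, -0.333, 0.13],
    [0.078, -0.333, 0.09],
    [0.078, -0.333, 0.09],
    [0.078, -0.333, 0.09]
  ],
  "delta_rot": [
    [0, 0, 0],
    [0, 0, 0],
    [0, 0, 0],
    [0, 0, 0],
    [0, 0, 0],
    [0, 0, 0],
    [0, 0, 0],
    [0, 0, 0],
    [0, 0, 0],
    [0, 0, 0],
    [0, 0, 0],
    [0, 0, 0],
    [0, 0, 0],
    [0, 0, 0]
  ],
  "hand": [0.1, 0.1, 0.1, 0.1, 0.1, 0.1, 0.1, 0.1, 0.1, 0.1, 0.1, 0.1, 0.1, 0.1]
}}

```text
clock: 11.4
position: [441.5, 16.5, 201.4]
ee_rot: [-3.142, -0.0, -3.073]
contact_force: [0.5, -0.7, -0.4]
width: 0.247
grasp_force: 39.4
```

Emit:
{"method": "send_rows", "body": {
  "xyz": [
    [0, 0, -0.02],
    [0, 0, -0.04],
    [0, 0, -0.06],
    [0, 0, -0.068],
    [0, 0, -0.068]
  ],
  "delta_rot": [
    [0, 0, 0],
    [0, 0, 0],
    [0, 0, 0],
    [0, 0, 0],
    [0, 0, 0]
  ],
  "hand": [0.1, 0.1, 0.1, 0.1, 0.1]
}}

```text
clock: 11.9
position: [441.3, 16.4, 194.5]
ee_rot: [3.142, -0.0, -3.073]
contact_force: [-0.4, -0.2, -0.6]
width: 0.241
grasp_force: 39.4
```

Emit:
{"method": "send_rows", "body": {
  "xyz": [
    [0, 0, -0.02],
    [0, 0, -0.04],
    [0, 0, -0.06],
    [0, 0, -0.08],
    [0, 0, -0.1],
    [0, 0, -0.115],
    [0, 0, -0.122],
    [0, 0, -0.122]
  ],
  "delta_rot": [
    [0, 0, 0],
    [0, 0, 0],
    [0, 0, 0],
    [0, 0, 0],
    [0, 0, 0],
    [0, 0, 0],
    [0, 0, 0],
    [0, 0, 0]
  ],
  "hand": [0.1, 0.1, 0.1, 0.1, 0.1, 0.1, 0.1, 0.1]
}}

```text
clock: 12.7
position: [441.6, 16.5, 182.6]
ee_rot: [-3.142, 0.001, -3.074]
contact_force: [-0.8, 0.9, 5.7]
width: 0.247
grasp_force: 40.5
```

Emit:
{"method": "send_rows", "body": {
  "xyz": [
    [0, 0, 0.04],
    [0, 0.02, 0.04],
    [0, 0.04, 0.04],
    [0, 0.05, 0.04],
    [0, 0.05, 0.04],
    [0, 0.05, 0.04]
  ],
  "delta_rot": [
    [0, 0, 0],
    [0, 0, 0],
    [0, 0, 0],
    [0, 0, 0],
    [0, 0, 0],
    [0, 0, 0]
  ],
  "hand": [0.1, 0.1, 0.1, 0.1, 0.1, 0.1]
}}

```text
clock: 13.3
position: [441.8, 21.0, 186.6]
ee_rot: [-3.141, 0.001, -3.073]
contact_force: [0.4, -11.0, 5.1]
width: 0.25
grasp_force: 41.4
```

Emit:
{"method": "send_rows", "body": {
  "xyz": [
    [0, -0.04, 0],
    [0, -0.08, 0],
    [0, -0.1, 0],
    [0, -0.1, 0],
    [0, -0.1, 0]
  ],
  "delta_rot": [
    [0, 0, 0],
    [0, 0, 0],
    [0, 0, 0],
    [0, 0, 0],
    [0, 0, 0]
  ],
  "hand": [0.1, 0.1, 0.1, 0.1, 0.1]
}}

```text
clock: 13.8
position: [441.3, 11.9, 186.4]
ee_rot: [3.141, -0.0, -3.075]
contact_force: [1.1, 10.1, 2.1]
width: 0.245
grasp_force: 42.1
```

Emit:
{"method": "send_rows", "body": {
  "xyz": [
    [0, 0.05, 0],
    [0.02, 0.05, 0],
    [0.04, 0.05, 0],
    [0.05, 0.05, 0],
    [0.05, 0.05, 0]
  ],
  "delta_rot": [
    [0, 0, 0],
    [0, 0, 0],
    [0, 0, 0],
    [0, 0, 0],
    [0, 0, 0]
  ],
  "hand": [0.1, 0.1, 0.1, 0.1, 0.1]
}}

```text
clock: 14.3
position: [445.8, 16.4, 186.2]
ee_rot: [3.141, -0.002, -3.074]
contact_force: [-5.1, 1.7, 1.1]
width: 0.246
grasp_force: 40.0
```

Emit:
{"method": "send_rows", "body": {
  "xyz": [
    [-0.04, 0, 0],
    [-0.08, 0, 0],
    [-0.1, 0, 0],
    [-0.1, 0, 0],
    [-0.1, 0, 0]
  ],
  "delta_rot": [
    [0, 0, 0],
    [0, 0, 0],
    [0, 0, 0],
    [0, 0, 0],
    [0, 0, 0]
  ],
  "hand": [0.1, 0.1, 0.1, 0.1, 0.1]
}}

```text
clock: 14.8
position: [437.1, 16.4, 186.6]
ee_rot: [-3.141, 0.002, -3.074]
contact_force: [3.8, -0.9, -2.2]
width: 0.245
grasp_force: 39.5
```

Emit:
{"method": "send_rows", "body": {
  "xyz": [
    [0.043, 0, 0],
    [0.043, 0, 0.1],
    [0.043, 0, 0.25],
    [0.043, 0, 0.4],
    [0.043, 0, 0.55],
    [0.02, 0.1, 0.62],
    [0, 0.3, 0.62],
    [0, 0.5, 0.62],
    [0, 0.7, 0.62],
    [0, 0.9, 0.62]
  ],
  "delta_rot": [
    [0, 0, 0],
    [0, 0, 0],
    [0, 0, 0],
    [0, 0, 0],
    [0, 0, 0],
    [0, 0, 0],
    [0, 0, 0],
    [0, 0, 0],
    [0, 0, -0.05],
    [0, 0, -0.09]
  ],
  "hand": [0.1, 0.1, 0.1, 0.1, 0.1, 0.1, 0.1, 0.1, 0.1, 0.1]
}}

```text
clock: 15.8
position: [435.7, 107.7, 248.5]
ee_rot: [-3.142, -0.001, -3.122]
contact_force: [-0.1, -0.3, -0.0]
width: 0.243
grasp_force: 39.7
```

Emit:
{"method": "send_rows", "body": {
  "xyz": [
    [-0.05, 0.2, 0],
    [-0.1, 0.4, 0],
    [-0.15, 0.6, 0],
    [-0.18, 0.8, 0],
    [-0.186, 0.9, 0]
  ],
  "delta_rot": [
    [0, 0, 0],
    [0, 0, 0],
    [0, 0, 0],
    [0, 0, 0],
    [0, 0, 0]
  ],
  "hand": [0.1, 0.1, 0.1, 0.1, 0.1]
}}

```text
clock: 16.3
position: [416.9, 198.0, 248.4]
ee_rot: [-3.142, -0.001, -3.119]
contact_force: [0.4, -0.4, -0.4]
width: 0.245
grasp_force: 39.7
```

Emit:
{"method": "send_rows", "body": {
  "xyz": [
    [0, 0.2, 0],
    [0, 0.4, 0],
    [0, 0.6, 0],
    [0, 0.75, 0],
    [0, 0.849, 0],
    [0, 0.849, 0],
    [0, 0.849, -0.1],
    [0, 0.849, -0.2],
    [0, 0.849, -0.25],
    [0, 0.849, -0.25],
    [0, 0.849, -0.25]
  ],
  "delta_rot": [
    [0, 0, 0],
    [0, 0, 0],
    [0, 0, 0],
    [0, 0, 0],
    [0, 0, 0],
    [0, 0, 0],
    [0, 0, 0],
    [0, 0, 0],
    [0, 0, 0],
    [0, 0, 0],
    [0, 0, 0]
  ],
  "hand": [0.1, 0.1, 0.1, 0.1, 0.1, 0.1, 0.1, 0.1, 0.1, 0.1, 0.1]
}}

```text
clock: 17.4
position: [417.8, 281.1, 223.2]
ee_rot: [-3.141, -0.001, -3.121]
contact_force: [0.8, -0.2, -0.5]
width: 0.248
grasp_force: 39.7
```

Run:
```python
from h import *
c=bot.read_camera("side")
cv2.imwrite("pics/p2.png",cv2.resize(c["frame"][130:220,160:260],(600,540),interpolation=cv2.INTER_CUBIC))
s=bot.observe();print(s["position"],s["ee_rot"],s["contact_force"])
```

```text
[417.92503196 281.18332373 223.44832488] [-3.14156563e+00 -2.57080801e-05 -3.12094687e+00] [ 0.04875923  0.68108763 -0.57673025]
```

View pics/p2.png

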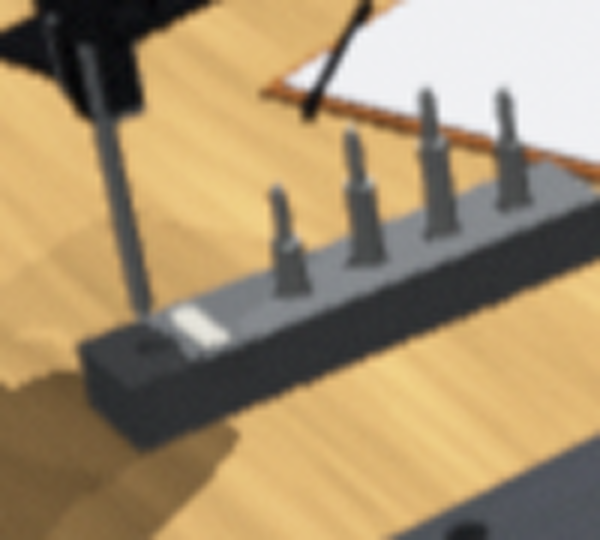

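Emit:
{"method": "send_rows", "body": {
  "xyz": [
    [0.006, 0.001, -0.06],
    [0.006, 0.001, -0.12],
    [0.006, 0.001, -0.17],
    [0.006, 0.001, -0.2],
    [0.006, 0.001, -0.2]
  ],
  "delta_rot": [
    [0, 0, 0],
    [0, 0, 0],
    [0, 0, 0],
    [0, 0, 0],
    [0, 0, 0]
  ],
  "hand": [0.1, 0.1, 0.1, 0.1, 0.1]
}}

```text
clock: 17.95
position: [418.0, 281.0, 202.7]
ee_rot: [-3.141, -0.001, -3.12]
contact_force: [0.2, -3.2, -3.1]
width: 0.243
grasp_force: 39.5
```

Run:
```python
from h import *
s=pickle.load(open("side.pkl","rb"))
S=lambda x,y:(160+x/6-.4,130+y/6-.4)
print("tip",ray(s,S(141,310),49.7),"bore",ray(s,S(160,344),34))
```

```text
tip [[417.78767467 283.61345529  49.7       ]] bore [[420.59253254 277.0756708   34.        ]]
```

Emit:
{"method": "send_rows", "body": {
  "xyz": [
    [0, 0, -0.06],
    [0, 0, -0.12],
    [0, 0, -0.16],
    [0, 0, -0.19],
    [0, 0, -0.19]
  ],
  "delta_rot": [
    [0, 0, 0],
    [0, 0, 0],
    [0, 0, 0],
    [0, 0, 0],
    [0, 0, 0]
  ],
  "hand": [0.1, 0.1, 0.1, 0.1, 0.1]
}}

```text
clock: 18.45
position: [418.1, 281.1, 183.8]
ee_rot: [-3.141, -0.001, -3.121]
contact_force: [0.5, -4.2, -3.4]
width: 0.247
grasp_force: 39.6
```

Emit:
{"method": "send_rows", "body": {
  "xyz": [
    [0, -0.008, 0],
    [0, -0.008, 0],
    [0, -0.008, 0],
    [0, -0.008, 0],
    [0, -0.008, 0],
    [0, -0.008, 0.1],
    [0, -0.008, 0.25],
    [0, -0.008, 0.4],
    [0, -0.008, 0.5],
    [0, -0.008, 0.5]
  ],
  "delta_rot": [
    [0, 0, 0],
    [0, 0, 0],
    [0, 0, 0],
    [0, 0, 0],
    [0, 0, 0],
    [0, 0, 0],
    [0, 0, 0],
    [0, 0, 0],
    [0, 0, 0],
    [0, 0, 0]
  ],
  "hand": [0.1, 0.7, 0.7, 0.7, 0.7, 0.7, 0.7, 0.7, 0.7, 0.7]
}}

```text
clock: 19.45
position: [419.0, 281.0, 236.0]
ee_rot: [3.14, 0.002, -3.121]
contact_force: [-0.3, -0.3, -0.1]
width: 0.695
grasp_force: 0.0
```

Emit:
{"method": "send_rows", "body": {
  "xyz": [
    [0.2, 0, 0],
    [0.4, 0.01, 0],
    [0.6, 0.01, 0],
    [0.8, 0.02, 0],
    [0.9, 0.02, 0]
  ],
  "delta_rot": [
    [0, 0, 0],
    [0, 0, 0],
    [0, 0, 0],
    [0, 0, 0],
    [0, 0, 0]
  ],
  "hand": [0.7, 0.7, 0.7, 0.7, 0.7]
}}

```text
clock: 19.95
position: [509.6, 282.6, 233.9]
ee_rot: [3.142, 0.0, -3.121]
contact_force: [0.4, -1.0, -0.5]
width: 0.694
grasp_force: 0.0
```

Run:
```python
from h import *
np.set_printoptions(precision=1,suppress=True)
s0=pickle.load(open("side.pkl","rb"));w=pts(s0)
S=lambda x,y:(165+x/5.6-.4,140+y/5.4-.4)
for n,q,h in (("50",(231,115),88),("64",(298,64),102),("71",(370,27),109),("57",(441,27),95),("f1",(586,226),108),("f2",(638,255),108)):print(n,ray(s0,S(*q),h))
o=bot.observe();print(o["position"],o["qpos"],o["ee_rot"])
c=bot.read_camera("side");pickle.dump(c,open("side2.pkl","wb"))
cv2.imwrite("pics/p3.png",cv2.resize(c["frame"][130:220,160:280],(800,600),interpolation=cv2.INTER_CUBIC))
```

```text
50 [[487.4 276.9  88. ]]
64 [[526.3 278.1 102. ]]
71 [[566.7 277.4 109. ]]
57 [[606.3 278.6  95. ]]
f1 [[538.   55.4 108. ]]
f2 [[540.7  21.9 108. ]]
[509.6 282.6 233.9] [ 0.5  0.5  1.8 -0.   0.9 -1.1] [ 3.1  0.  -3.1]
```

View pics/p3.png

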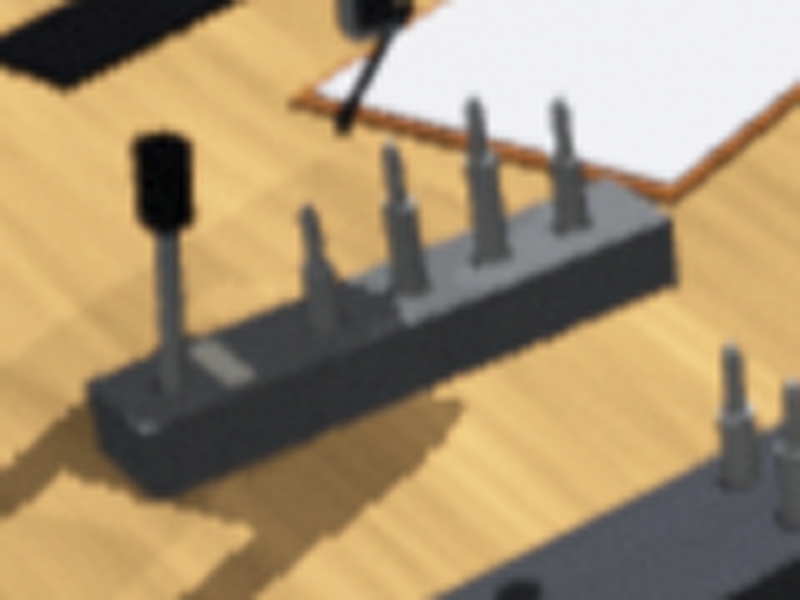

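Emit:
{"method": "send_rows", "body": {
  "xyz": [
    [0.1, 0, 0],
    [0.188, -0.012, 0],
    [0.188, -0.012, -0.15],
    [0.188, -0.012, -0.35],
    [0.188, -0.012, -0.5],
    [0.188, -0.012, -0.5]
  ],
  "delta_rot": [
    [0, 0, 0],
    [0, 0, 0],
    [0, 0, 0],
    [0, 0, 0],
    [0, 0, 0],
    [0, 0, 0]
  ],
  "hand": [0.7, 0.7, 0.7, 0.7, 0.7, 0.7]
}}

```text
clock: 20.6
position: [526.2, 281.0, 182.7]
ee_rot: [-3.14, -0.003, -3.12]
contact_force: [0.7, -0.4, 0.1]
width: 0.703
grasp_force: 0.0
```

Emit:
{"method": "send_rows", "body": {
  "xyz": [
    [0, 0, -0.2],
    [0, 0, -0.4],
    [0, 0, -0.55],
    [0, 0, -0.64],
    [0, 0, -0.64],
    [0, 0, -0.64],
    [0, 0, -0.64],
    [0, 0, -0.64],
    [0, 0, -0.64],
    [0, 0, -0.64],
    [0, 0, -0.64],
    [0, 0, -0.64]
  ],
  "delta_rot": [
    [0, 0, 0],
    [0, 0, 0],
    [0, 0, 0],
    [0, 0, 0],
    [0, 0, 0],
    [0, 0, 0],
    [0, 0, 0],
    [0, 0, 0],
    [0, 0, 0],
    [0, 0, 0],
    [0, 0, 0],
    [0, 0, 0]
  ],
  "hand": [0.7, 0.7, 0.7, 0.7, 0.7, 0, 0, 0, 0, 0, 0, 0],
  "force": 40
}}

```text
clock: 21.8
position: [527.6, 281.6, 121.2]
ee_rot: [3.141, 0.001, -3.121]
contact_force: [-0.2, -0.3, 5.6]
width: 0.144
grasp_force: 38.9
```

Emit:
{"method": "send_rows", "body": {
  "xyz": [
    [0, 0, 0.1],
    [0, 0, 0.25],
    [0, 0, 0.45],
    [0, 0, 0.65],
    [0, 0, 0.85]
  ],
  "delta_rot": [
    [0, 0, 0],
    [0, 0, 0],
    [0, 0, 0],
    [0, 0, 0],
    [0, 0, 0]
  ],
  "hand": [0, 0, 0, 0, 0]
}}

```text
clock: 22.3
position: [527.3, 281.5, 207.6]
ee_rot: [3.141, 0.001, -3.121]
contact_force: [-0.3, -0.3, -0.4]
width: 0.143
grasp_force: 39.1
```

Emit:
{"method": "send_rows", "body": {
  "xyz": [
    [-0.02, -0.15, 0],
    [-0.08, -0.3, 0],
    [-0.15, -0.45, 0],
    [-0.22, -0.6, 0],
    [-0.28, -0.77, 0]
  ],
  "delta_rot": [
    [0, 0, -0.2],
    [0, 0, -0.4],
    [0, 0, -0.6],
    [0, 0, -0.8],
    [0, 0, -0.97]
  ],
  "hand": [0, 0, 0, 0, 0]
}}

```text
clock: 22.8
position: [499.0, 204.1, 206.8]
ee_rot: [3.141, 0.001, 2.651]
contact_force: [0.8, -0.2, -0.3]
width: 0.14
grasp_force: 39.1
```

Emit:
{"method": "send_rows", "body": {
  "xyz": [
    [-0.06, -0.15, 0],
    [-0.12, -0.3, 0],
    [-0.18, -0.45, 0],
    [-0.24, -0.6, 0],
    [-0.3, -0.77, 0]
  ],
  "delta_rot": [
    [0, 0, -0.2],
    [0, 0, -0.4],
    [0, 0, -0.6],
    [0, 0, -0.8],
    [0, 0, -0.97]
  ],
  "hand": [0, 0, 0, 0, 0]
}}

```text
clock: 23.3
position: [469.1, 127.0, 206.7]
ee_rot: [3.14, 0.0, 2.143]
contact_force: [-0.2, 0.2, -1.0]
width: 0.136
grasp_force: 39.1
```

Emit:
{"method": "send_rows", "body": {
  "xyz": [
    [-0.06, -0.15, 0],
    [-0.12, -0.3, 0],
    [-0.18, -0.45, 0],
    [-0.24, -0.6, 0],
    [-0.3, -0.766, -0.1],
    [-0.3, -0.766, -0.2],
    [-0.3, -0.766, -0.3],
    [-0.3, -0.766, -0.3]
  ],
  "delta_rot": [
    [0, 0, -0.2],
    [0, 0, -0.4],
    [0, 0, -0.6],
    [0, 0, -0.8],
    [0, 0, -0.967],
    [0, 0, -0.967],
    [0, 0, -0.967],
    [0, 0, -0.967]
  ],
  "hand": [0, 0, 0, 0, 0, 0, 0, 0]
}}

```text
clock: 24.1
position: [439.1, 51.2, 174.7]
ee_rot: [-3.141, -0.0, 1.642]
contact_force: [-0.5, 0.8, -0.8]
width: 0.14
grasp_force: 39.1
```

Run:
```python
from h import *
c=bot.read_camera("side");pickle.dump(c,open("side3.pkl","wb"))
cv2.imwrite("pics/p4.png",cv2.resize(c["frame"][160:250,210:310],(600,540),interpolation=cv2.INTER_CUBIC))
s=bot.observe();print(s["position"],s["ee_rot"],s["contact_force"],s["qpos"])
```

```text
[439.18227336  51.33630659 175.08969751] [-3.14068035e+00 -9.34284836e-05  1.64223181e+00] [ 0.25608021  0.541166   -0.40929131] [ 4.77348966e-02  3.98503856e-01  2.18023322e+00  1.34328599e-04
  5.63769842e-01 -2.38142054e-02]
```

View pics/p4.png

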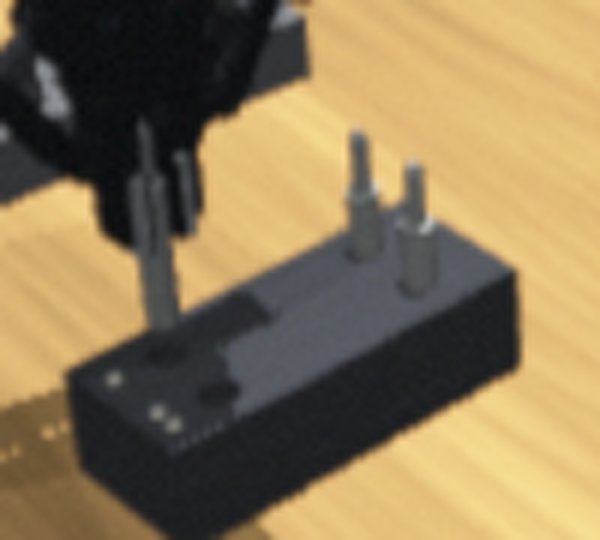

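Run:
```python
from h import *
np.set_printoptions(precision=1,suppress=True)
s=pickle.load(open("side3.pkl","rb"))
S=lambda x,y:(210+x/6-.4,160+y/6-.4)
print("foot",ray(s,S(163.5,325),63.9),"s1",ray(s,S(167,353),50),"s2",ray(s,S(219,391),50))
g=cv2.cvtColor(s["frame"],cv2.COLOR_BGR2GRAY);print(g[204:222,228:246])
```

```text
foot [[438.5  49.   63.9]] s1 [[438.7  49.6  50. ]] s2 [[440.8  15.9  50. ]]
[[190 190 191 192 177 111  81  79  79  73  83 166 193 196 192 187 183 180]
 [188 191 190 190 185 116  83  78  80  74  78 140 187 197 196 192 189 185]
 [183 187 190 189 184 121  82  79  79  76  75 119 179 193 196 195 191 188]
 [178 183 189 190 184 135  89  80  80  75  76 119 175 189 193 195 196 192]
 [177 180 184 186 186 144  94  81  81  78  74 115 176 189 189 191 192 178]
 [177 177 178 182 182 143  94  80  78  76  72  97 178 190 186 172 162 133]
 [178 177 178 179 179 147  95  80  78  77  72  85 175 180 161 132 101  80]
 [180 178 178 177 177 161 102  81  80  77  73  77 144 134 103  80  67  51]
 [182 182 178 177 177 172 110  84  78  79  74  67  85  78  68  51  46  43]
 [182 182 182 178 178 170 119  84  77  80  75  62  63  52  45  43  43  43]
 [180 182 183 180 176 156 111  76  70  71  66  53  48  46  43  41  43  42]
 [183 178 178 162 147 106  65  50  52  51  48  45  43  44  41  42  42  43]
 [183 164 142 109  73  52  42  43  42  43  42  42  43  43  41  43  44  43]
 [152 112  71  51  46  42  42  38  39  36  37  40  38  42  46  46  46  47]
 [ 75  52  45  42  42  41  38  32  33  33  35  34  36  42  45  44  47  50]
 [ 44  41  42  43  44  41  34  30  31  34  35  34  37  44  48  48  49  51]
 [ 43  42  44  43  44  41  41  37  36  38  38  40  44  48  47  48  49  49]
 [ 54  60  50  46  48  46  47  48  45  45  44  48  49  48  48  51  50  52]]
```

Emit:
{"method": "send_rows", "body": {
  "xyz": [
    [0.003, 0.002, -0.04],
    [0.003, 0.002, -0.08],
    [0.003, 0.002, -0.11],
    [0.003, 0.002, -0.13],
    [0.003, 0.002, -0.15],
    [0.003, 0.002, -0.17],
    [0.003, 0.002, -0.17]
  ],
  "delta_rot": [
    [0, 0, 0],
    [0, 0, 0],
    [0, 0, 0],
    [0, 0, 0],
    [0, 0, 0],
    [0, 0, 0],
    [0, 0, 0]
  ],
  "hand": [0, 0, 0, 0, 0, 0, 0]
}}

```text
clock: 24.85
position: [439.0, 51.0, 158.2]
ee_rot: [-3.141, 0.0, 1.641]
contact_force: [-3.2, -2.7, -2.5]
width: 0.143
grasp_force: 40.2
```

Emit:
{"method": "send_rows", "body": {
  "xyz": [
    [-0.004, -0.004, -0.03],
    [-0.004, -0.004, -0.06],
    [-0.004, -0.004, -0.1],
    [-0.004, -0.004, -0.14],
    [-0.004, -0.004, -0.14]
  ],
  "delta_rot": [
    [0, 0, 0],
    [0, 0, 0],
    [0, 0, 0],
    [0, 0, 0],
    [0, 0, 0]
  ],
  "hand": [0, 0, 0, 0, 0]
}}

```text
clock: 25.35
position: [438.6, 50.6, 143.7]
ee_rot: [-3.14, -0.0, 1.641]
contact_force: [-2.9, -1.8, -4.0]
width: 0.142
grasp_force: 40.3
```

Emit:
{"method": "send_rows", "body": {
  "xyz": [
    [-0.003, -0.002, -0.04],
    [-0.003, -0.002, -0.08],
    [-0.003, -0.002, -0.12],
    [-0.003, -0.002, -0.15],
    [-0.003, -0.002, -0.165],
    [-0.003, -0.002, -0.165]
  ],
  "delta_rot": [
    [0, 0, 0],
    [0, 0, 0],
    [0, 0, 0],
    [0, 0, 0],
    [0, 0, 0],
    [0, 0, 0]
  ],
  "hand": [0, 0, 0, 0, 0, 0]
}}

```text
clock: 25.95
position: [438.4, 50.4, 127.5]
ee_rot: [-3.141, -0.0, 1.641]
contact_force: [-4.5, -1.8, -3.8]
width: 0.139
grasp_force: 40.3
```

Emit:
{"method": "send_rows", "body": {
  "xyz": [
    [0, 0, -0.01],
    [0, 0, -0.01],
    [0, 0, -0.01],
    [0, 0, -0.01],
    [0, 0, -0.01],
    [0, 0, 0.1],
    [0, 0, 0.3],
    [0, 0, 0.5],
    [0, 0, 0.7],
    [0, 0, 0.8]
  ],
  "delta_rot": [
    [0, 0, 0],
    [0, 0, 0],
    [0, 0, 0],
    [0, 0, 0],
    [0, 0, 0],
    [0, 0, 0],
    [0, 0, 0],
    [0, 0, 0],
    [0, 0, 0],
    [0, 0, 0]
  ],
  "hand": [0, 0, 0.6, 0.6, 0.6, 0.6, 0.6, 0.6, 0.6, 0.6]
}}

```text
clock: 26.95
position: [439.4, 50.5, 210.0]
ee_rot: [3.139, 0.0, 1.641]
contact_force: [0.4, 0.4, -0.9]
width: 0.602
grasp_force: 0.0
```

Emit:
{"method": "send_rows", "body": {
  "xyz": [
    [0.05, 0.1, 0],
    [0.14, 0.25, 0],
    [0.22, 0.42, 0],
    [0.32, 0.6, 0],
    [0.43, 0.78, 0]
  ],
  "delta_rot": [
    [0, 0, 0.2],
    [0, 0, 0.4],
    [0, 0, 0.6],
    [0, 0, 0.8],
    [0, 0, 0.97]
  ],
  "hand": [0.6, 0.6, 0.6, 0.6, 0.6]
}}

```text
clock: 27.45
position: [482.0, 129.2, 208.1]
ee_rot: [-3.142, 0.0, 2.153]
contact_force: [1.2, -0.5, -0.3]
width: 0.6
grasp_force: 0.0
```

Emit:
{"method": "send_rows", "body": {
  "xyz": [
    [0.08, 0.15, 0],
    [0.16, 0.3, 0],
    [0.24, 0.45, 0],
    [0.33, 0.6, 0],
    [0.43, 0.77, 0]
  ],
  "delta_rot": [
    [0, 0, 0.2],
    [0, 0, 0.4],
    [0, 0, 0.6],
    [0, 0, 0.8],
    [0, 0, 0.97]
  ],
  "hand": [0.6, 0.6, 0.6, 0.6, 0.6]
}}

```text
clock: 27.95
position: [524.9, 206.0, 208.0]
ee_rot: [-3.141, -0.0, 2.66]
contact_force: [0.4, -0.2, 0.1]
width: 0.598
grasp_force: 0.0
```

Emit:
{"method": "send_rows", "body": {
  "xyz": [
    [0.08, 0.15, 0],
    [0.16, 0.3, 0],
    [0.24, 0.45, 0],
    [0.33, 0.6, 0],
    [0.43, 0.77, 0],
    [0.43, 0.77, 0],
    [0.43, 0.77, 0]
  ],
  "delta_rot": [
    [0, 0, 0.2],
    [0, 0, 0.4],
    [0, 0, 0.6],
    [0, 0, 0.8],
    [0, 0, 0.967],
    [0, 0, 0.967],
    [0, 0, 0.967]
  ],
  "hand": [0.6, 0.6, 0.6, 0.6, 0.6, 0.6, 0.6]
}}

```text
clock: 28.65
position: [567.4, 282.4, 207.7]
ee_rot: [-3.141, -0.001, -3.122]
contact_force: [-0.7, -0.7, -0.1]
width: 0.603
grasp_force: 0.0
```

Emit:
{"method": "send_rows", "body": {
  "xyz": [
    [0, 0, -0.2],
    [0, 0, -0.4],
    [0, 0, -0.6],
    [0, 0, -0.75],
    [0, 0, -0.82],
    [0, 0, -0.82],
    [0, 0, -0.82],
    [0, 0, -0.82],
    [0, 0, -0.82],
    [0, 0, -0.82],
    [0, 0, -0.82],
    [0, 0, -0.82],
    [0, 0, -0.82]
  ],
  "delta_rot": [
    [0, 0, 0],
    [0, 0, 0],
    [0, 0, 0],
    [0, 0, 0],
    [0, 0, 0],
    [0, 0, 0],
    [0, 0, 0],
    [0, 0, 0],
    [0, 0, 0],
    [0, 0, 0],
    [0, 0, 0],
    [0, 0, 0],
    [0, 0, 0]
  ],
  "hand": [0.6, 0.6, 0.6, 0.6, 0.6, 0.6, 0, 0, 0, 0, 0, 0, 0]
}}

```text
clock: 29.95
position: [568.3, 282.6, 126.8]
ee_rot: [3.141, 0.001, -3.121]
contact_force: [-0.5, -1.4, 6.5]
width: 0.144
grasp_force: 38.9
```

Emit:
{"method": "send_rows", "body": {
  "xyz": [
    [0, 0, 0.1],
    [0, 0, 0.25],
    [0, 0, 0.45],
    [0, 0, 0.65],
    [0, 0, 0.8]
  ],
  "delta_rot": [
    [0, 0, 0],
    [0, 0, 0],
    [0, 0, 0],
    [0, 0, 0],
    [0, 0, 0]
  ],
  "hand": [0, 0, 0, 0, 0]
}}

```text
clock: 30.45
position: [568.1, 282.6, 208.4]
ee_rot: [3.141, 0.002, -3.121]
contact_force: [-0.4, 0.4, -0.6]
width: 0.141
grasp_force: 39.1
```

Emit:
{"method": "send_rows", "body": {
  "xyz": [
    [0, 0, 0.15],
    [0, 0, 0.26],
    [-0.05, -0.1, 0.27],
    [-0.12, -0.25, 0.27],
    [-0.2, -0.42, 0.27],
    [-0.3, -0.6, 0.27],
    [-0.42, -0.8, 0.27],
    [-0.426, -0.889, 0.27]
  ],
  "delta_rot": [
    [0, 0, 0],
    [0, 0, -0.1],
    [0, 0, -0.25],
    [0, 0, -0.4],
    [0, 0, -0.55],
    [0, 0, -0.7],
    [0, 0, -0.9],
    [0, 0, -0.97]
  ],
  "hand": [0, 0, 0, 0, 0, 0, 0, 0]
}}

```text
clock: 31.25
position: [523.7, 192.2, 233.3]
ee_rot: [-3.141, -0.001, 2.651]
contact_force: [-1.2, 0.1, -0.5]
width: 0.14
grasp_force: 39.1
```

Emit:
{"method": "send_rows", "body": {
  "xyz": [
    [-0.08, -0.15, 0],
    [-0.16, -0.32, 0],
    [-0.24, -0.5, 0],
    [-0.34, -0.7, 0],
    [-0.426, -0.889, 0]
  ],
  "delta_rot": [
    [0, 0, -0.2],
    [0, 0, -0.4],
    [0, 0, -0.6],
    [0, 0, -0.8],
    [0, 0, -0.97]
  ],
  "hand": [0, 0, 0, 0, 0]
}}

```text
clock: 31.75
position: [482.7, 104.1, 233.3]
ee_rot: [3.141, 0.0, 2.144]
contact_force: [-0.2, 0.3, -1.2]
width: 0.14
grasp_force: 39.1
```

Emit:
{"method": "send_rows", "body": {
  "xyz": [
    [-0.08, -0.15, 0],
    [-0.16, -0.32, 0],
    [-0.24, -0.5, 0],
    [-0.34, -0.7, 0],
    [-0.426, -0.889, 0],
    [-0.426, -0.889, 0],
    [-0.426, -0.889, -0.2],
    [-0.426, -0.889, -0.4],
    [-0.426, -0.889, -0.53],
    [-0.426, -0.889, -0.53],
    [-0.426, -0.889, -0.53]
  ],
  "delta_rot": [
    [0, 0, -0.2],
    [0, 0, -0.4],
    [0, 0, -0.6],
    [0, 0, -0.8],
    [0, 0, -0.967],
    [0, 0, -0.967],
    [0, 0, -0.967],
    [0, 0, -0.967],
    [0, 0, -0.967],
    [0, 0, -0.967],
    [0, 0, -0.967]
  ],
  "hand": [0, 0, 0, 0, 0, 0, 0, 0, 0, 0, 0]
}}

```text
clock: 32.85
position: [440.5, 16.0, 180.2]
ee_rot: [-3.142, -0.0, 1.642]
contact_force: [0.6, 0.3, -1.0]
width: 0.14
grasp_force: 39.1
```

Run:
```python
from h import *
c=bot.read_camera("side");pickle.dump(c,open("side4.pkl","wb"))
cv2.imwrite("pics/p5.png",cv2.resize(c["frame"][160:250,210:310],(600,540),interpolation=cv2.INTER_CUBIC))
s=bot.observe();print(s["position"],s["ee_rot"],s["contact_force"])
```

```text
[440.67325967  15.99844562 180.50049648] [3.14083724e+00 1.88185362e-06 1.64156690e+00] [-0.00973906 -0.23575503 -1.19932277]
```

View pics/p5.png

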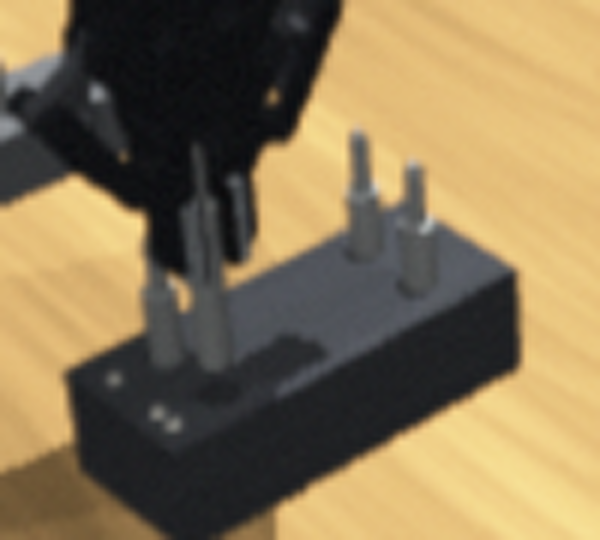

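Emit:
{"method": "send_rows", "body": {
  "xyz": [
    [-0.003, 0.002, -0.04],
    [-0.003, 0.002, -0.08],
    [-0.003, 0.002, -0.11],
    [-0.003, 0.002, -0.13],
    [-0.003, 0.002, -0.15],
    [-0.003, 0.002, -0.17],
    [-0.003, 0.002, -0.17]
  ],
  "delta_rot": [
    [0, 0, 0],
    [0, 0, 0],
    [0, 0, 0],
    [0, 0, 0],
    [0, 0, 0],
    [0, 0, 0],
    [0, 0, 0]
  ],
  "hand": [0, 0, 0, 0, 0, 0, 0]
}}

```text
clock: 33.6
position: [439.6, 15.9, 162.7]
ee_rot: [-3.141, -0.0, 1.64]
contact_force: [-0.7, -0.5, -1.5]
width: 0.141
grasp_force: 39.1
```

Emit:
{"method": "send_rows", "body": {
  "xyz": [
    [0, 0, -0.04],
    [0, 0, -0.08],
    [0, 0, -0.12],
    [0, 0, -0.16],
    [0, 0, -0.2],
    [0, 0, -0.2]
  ],
  "delta_rot": [
    [0, 0, 0],
    [0, 0, 0],
    [0, 0, 0],
    [0, 0, 0],
    [0, 0, 0],
    [0, 0, 0]
  ],
  "hand": [0, 0, 0, 0, 0, 0]
}}

```text
clock: 34.2
position: [439.5, 15.9, 142.3]
ee_rot: [-3.141, -0.0, 1.641]
contact_force: [0.6, -2.1, -1.9]
width: 0.143
grasp_force: 39.0
```

Emit:
{"method": "send_rows", "body": {
  "xyz": [
    [0, 0, -0.04],
    [0, 0, -0.08],
    [0, 0, -0.12],
    [0, 0, -0.15],
    [0, 0, -0.17],
    [0, 0, -0.17]
  ],
  "delta_rot": [
    [0, 0, 0],
    [0, 0, 0],
    [0, 0, 0],
    [0, 0, 0],
    [0, 0, 0],
    [0, 0, 0]
  ],
  "hand": [0, 0, 0, 0, 0, 0]
}}

```text
clock: 34.8
position: [439.7, 15.9, 125.8]
ee_rot: [-3.142, 0.0, 1.641]
contact_force: [-0.2, -3.0, 0.7]
width: 0.139
grasp_force: 39.3
```

Emit:
{"method": "send_rows", "body": {
  "xyz": [
    [0, 0, -0.005],
    [0, 0, -0.005],
    [0, 0, -0.005],
    [0, 0, -0.005],
    [0, 0, -0.005],
    [0, 0, 0.1],
    [0, 0, 0.3],
    [0, 0, 0.5],
    [0, 0, 0.7],
    [0, 0, 0.9]
  ],
  "delta_rot": [
    [0, 0, 0],
    [0, 0, 0],
    [0, 0, 0],
    [0, 0, 0],
    [0, 0, 0],
    [0, 0, 0],
    [0, 0, 0],
    [0, 0, 0],
    [0, 0, 0],
    [0, 0, 0]
  ],
  "hand": [0, 0, 0.5, 0.5, 0.5, 0.5, 0.5, 0.5, 0.5, 0.5]
}}

```text
clock: 35.8
position: [439.5, 16.0, 217.4]
ee_rot: [3.141, 0.0, 1.641]
contact_force: [1.5, -0.3, -0.5]
width: 0.498
grasp_force: 0.0
```

Emit:
{"method": "send_rows", "body": {
  "xyz": [
    [0.1, -0.2, 0],
    [0.2, -0.4, 0],
    [0.3, -0.6, 0],
    [0.4, -0.8, 0],
    [0.5, -0.9, 0]
  ],
  "delta_rot": [
    [0, 0, 0],
    [0, 0, 0],
    [0, 0, -0.1],
    [0, 0, -0.2],
    [0, 0, -0.3]
  ],
  "hand": [0.9, 0.9, 0.9, 0.9, 0.9]
}}

```text
clock: 36.3
position: [490.0, -75.4, 216.7]
ee_rot: [3.141, 0.0, 1.48]
contact_force: [-1.0, 0.4, -0.9]
width: 0.895
grasp_force: 0.0
```

```bash
cat > pl.py <<'E'
from h import *
np.set_printoptions(precision=1,suppress=True)
for n in("top","side"):
    c=bot.read_camera(n);pickle.dump(c,open(n+"5.pkl","wb"))
    f=c["frame"].astype(int);val=f.max(-1);sat=val-f.min(-1);w=pts(c)
    m=(w[...,0]>430)&(w[...,0]<760)&(w[...,1]<-100)&(w[...,1]>-420)&(sat<45)&(val>(120 if n=="top" else 150))&(w[...,2]<25)
    m=cv2.morphologyEx(m.astype(np.uint8),cv2.MORPH_CLOSE,np.ones((5,5)))
    print(n,[r for r in rect(c,m,8) if r[2]>100])
    cv2.imwrite(f"pics/{n}5.png",c["frame"])
o=bot.observe();print(o["position"],o["ee_rot"],o["clock"])
E
python3 pl.py;python3 - <<'E'
from h import *
c=pickle.load(open("side5.pkl","rb"))
a=cv2.resize(c["frame"][160:250,170:310],(700,450),interpolation=cv2.INTER_CUBIC);cv2.imwrite("pics/p6.png",a)
E
```

```text
top [[659.0, -204.2, 153.5, 60.7, 85.3, np.float64(381.6), np.float64(185.9), np.int32(947)], [527.2, -255.8, 109.8, 57.7, -88.9, np.float64(398.8), np.float64(229.6), np.int32(701)]]
side [[660.8, -208.2, 156.2, 60.7, 85.0, np.float64(384.2), np.float64(247.4), np.int32(1167)], [528.7, -238.4, 155.0, 60.2, -89.5, np.float64(351.4), np.float64(281.6), np.int32(1517)]]
[490.8 -75.2 216.6] [3.1 0.  1.5] 36.4
```

View pics/p6.png

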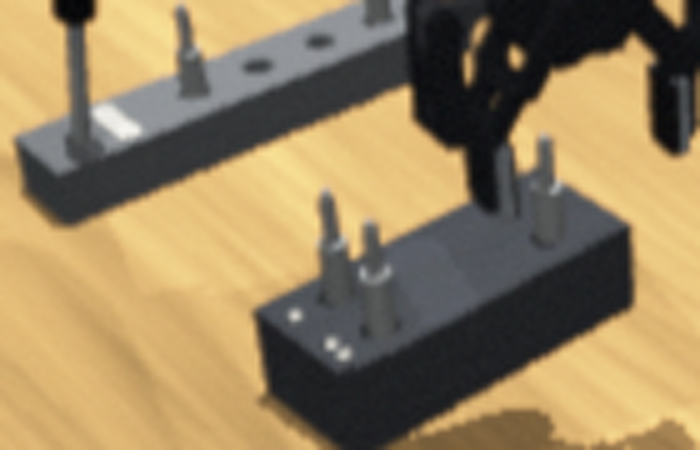

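Emit:
{"method": "send_rows", "body": {
  "xyz": [
    [0.05, -0.2, 0],
    [0.1, -0.4, 0],
    [0.15, -0.6, 0],
    [0.2, -0.8, 0]
  ],
  "delta_rot": [
    [0, 0, 0.05],
    [0, 0, 0.1],
    [0, 0, 0.15],
    [0, 0, 0.19]
  ],
  "hand": [0.9, 0.9, 0.9, 0.9]
}}

```text
clock: 36.8
position: [509.3, -154.0, 216.3]
ee_rot: [-3.141, -0.0, 1.586]
contact_force: [0.1, -0.7, 1.0]
width: 0.901
grasp_force: 0.0
```

Emit:
{"method": "send_rows", "body": {
  "xyz": [
    [0.05, -0.2, 0],
    [0.1, -0.4, -0.1],
    [0.15, -0.6, -0.3],
    [0.17, -0.8, -0.5],
    [0.17, -0.805, -0.7],
    [0.17, -0.805, -0.9],
    [0.17, -0.805, -1],
    [0.17, -0.805, -1],
    [0.17, -0.805, -1]
  ],
  "delta_rot": [
    [0, 0, 0],
    [0, 0, 0],
    [0, 0, 0],
    [0, 0, 0],
    [0, 0, 0],
    [0, 0, 0],
    [0, 0, 0],
    [0, 0, 0],
    [0, 0, 0]
  ],
  "hand": [0.9, 0.9, 0.9, 0.9, 0.9, 0.9, 0.9, 0.9, 0.9]
}}

```text
clock: 37.7
position: [526.8, -234.2, 116.6]
ee_rot: [3.141, 0.0, 1.584]
contact_force: [-0.8, 0.4, 1.1]
width: 0.902
grasp_force: 0.0
```

Run:
```python
from h import *
c=bot.read_camera("side");cv2.imwrite("pics/p7.png",cv2.resize(c["frame"][210:340,270:430],(800,600),interpolation=cv2.INTER_CUBIC))
s=bot.observe();print(s["position"],s["ee_rot"],s["contact_force"])
```

```text
[ 527.07211004 -234.38999698  116.86413651] [3.14074797e+00 4.22419923e-04 1.58368829e+00] [-1.04452921  0.70201891 -0.03560537]
```

View pics/p7.png

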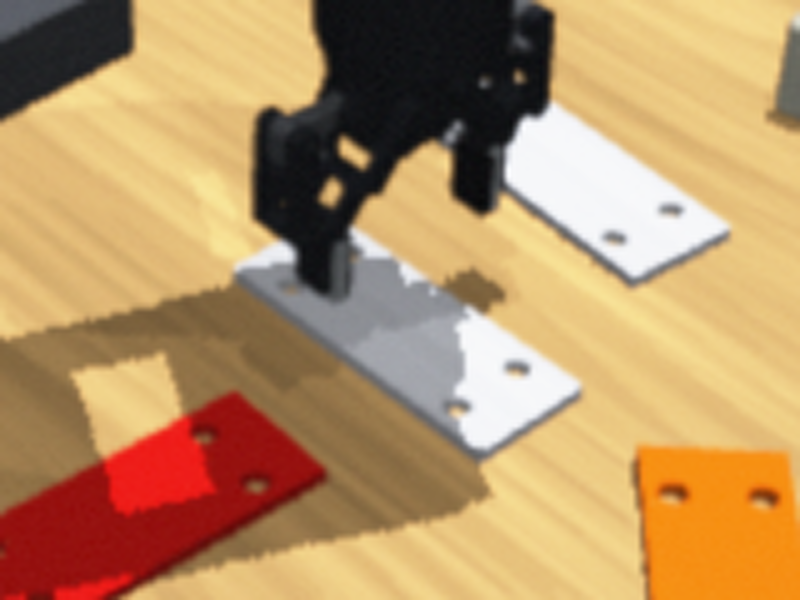

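Emit:
{"method": "send_rows", "body": {
  "xyz": [
    [0.006, -0.017, -0.15],
    [0.006, -0.017, -0.3],
    [0.006, -0.017, -0.4],
    [0.006, -0.017, -0.45],
    [0.006, -0.017, -0.465],
    [0.006, -0.017, -0.465]
  ],
  "delta_rot": [
    [0, 0, 0],
    [0, 0, 0],
    [0, 0, 0],
    [0, 0, 0],
    [0, 0, 0],
    [0, 0, 0]
  ],
  "hand": [0.9, 0.9, 0.9, 0.9, 0.9, 0.9]
}}

```text
clock: 38.35
position: [527.2, -236.2, 69.1]
ee_rot: [-3.141, -0.0, 1.583]
contact_force: [0.5, 0.3, 0.1]
width: 0.9
grasp_force: 0.0
```

Emit:
{"method": "send_rows", "body": {
  "xyz": [
    [0, 0, 0],
    [0, 0, 0],
    [0, 0, 0],
    [0, 0, 0],
    [0, 0, 0],
    [0, 0, 0],
    [0, 0, 0]
  ],
  "delta_rot": [
    [0, 0, 0],
    [0, 0, 0],
    [0, 0, 0],
    [0, 0, 0],
    [0, 0, 0],
    [0, 0, 0],
    [0, 0, 0]
  ],
  "hand": [0.5, 0.5, 0.5, 0.5, 0.5, 0.5, 0.5],
  "force": 60
}}

```text
clock: 39.05
position: [527.5, -236.3, 70.3]
ee_rot: [3.141, 0.0, 1.583]
contact_force: [-1.7, 1.0, 9.6]
width: 0.659
grasp_force: 62.0
```

Emit:
{"method": "send_rows", "body": {
  "xyz": [
    [0, 0, 0.05],
    [0, 0, 0.15],
    [0, 0, 0.3],
    [0, 0, 0.5],
    [0, 0, 0.7],
    [0, 0, 0.85],
    [0, 0, 1],
    [0, 0, 1]
  ],
  "delta_rot": [
    [0, 0, 0],
    [0, 0, 0],
    [0, 0, 0],
    [0, 0, 0],
    [0, 0, 0],
    [0, 0, 0],
    [0, 0, 0],
    [0, 0, 0]
  ],
  "hand": [0.5, 0.5, 0.5, 0.5, 0.5, 0.5, 0.5, 0.5]
}}

```text
clock: 39.85
position: [528.3, -236.8, 172.3]
ee_rot: [3.138, 0.002, 1.583]
contact_force: [0.1, 0.2, -0.9]
width: 0.653
grasp_force: 64.3
```

Emit:
{"method": "send_rows", "body": {
  "xyz": [
    [-0.02, 0.1, 0.1],
    [-0.04, 0.22, 0.2],
    [-0.06, 0.36, 0.3],
    [-0.08, 0.5, 0.32],
    [-0.1, 0.65, 0.32],
    [-0.12, 0.8, 0.32],
    [-0.13, 0.91, 0.32]
  ],
  "delta_rot": [
    [0, 0, -0.1],
    [0, 0, -0.25],
    [0, 0, -0.4],
    [0, 0, -0.55],
    [0, 0, -0.7],
    [0, 0, -0.85],
    [0, 0, -0.964]
  ],
  "hand": [0.5, 0.5, 0.5, 0.5, 0.5, 0.5, 0.5]
}}

```text
clock: 40.55
position: [513.8, -144.3, 201.4]
ee_rot: [-3.141, -0.0, 1.075]
contact_force: [0.4, -0.7, -1.3]
width: 0.652
grasp_force: 64.2
```

Emit:
{"method": "send_rows", "body": {
  "xyz": [
    [-0.02, 0.15, 0],
    [-0.04, 0.3, 0],
    [-0.06, 0.45, 0],
    [-0.08, 0.6, 0],
    [-0.1, 0.75, 0],
    [-0.13, 0.91, 0]
  ],
  "delta_rot": [
    [0, 0, -0.15],
    [0, 0, -0.32],
    [0, 0, -0.48],
    [0, 0, -0.64],
    [0, 0, -0.8],
    [0, 0, -0.964]
  ],
  "hand": [0.5, 0.5, 0.5, 0.5, 0.5, 0.5]
}}

```text
clock: 41.15
position: [501.1, -53.7, 201.3]
ee_rot: [-3.142, 0.0, 0.57]
contact_force: [0.5, 0.4, -1.2]
width: 0.653
grasp_force: 64.2
```

Emit:
{"method": "send_rows", "body": {
  "xyz": [
    [-0.02, 0.15, 0],
    [-0.04, 0.3, 0],
    [-0.06, 0.45, 0],
    [-0.08, 0.6, 0],
    [-0.1, 0.75, 0],
    [-0.127, 0.91, 0],
    [-0.127, 0.91, 0],
    [-0.127, 0.91, -0.1],
    [-0.127, 0.91, -0.15],
    [-0.127, 0.91, -0.15],
    [-0.127, 0.91, -0.15]
  ],
  "delta_rot": [
    [0, 0, -0.15],
    [0, 0, -0.32],
    [0, 0, -0.48],
    [0, 0, -0.64],
    [0, 0, -0.8],
    [0, 0, -0.964],
    [0, 0, -0.964],
    [0, 0, -0.964],
    [0, 0, -0.964],
    [0, 0, -0.964],
    [0, 0, -0.964]
  ],
  "hand": [0.5, 0.5, 0.5, 0.5, 0.5, 0.5, 0.5, 0.5, 0.5, 0.5, 0.5]
}}

```text
clock: 42.25
position: [488.5, 36.3, 186.0]
ee_rot: [-3.142, 0.001, 0.069]
contact_force: [0.8, -0.6, -1.5]
width: 0.658
grasp_force: 64.3
```

Run:
```python
from h import *
c=bot.read_camera("side");pickle.dump(c,open("side6.pkl","wb"));cv2.imwrite("pics/p8.png",cv2.resize(c["frame"][150:260,190:320],(780,600),interpolation=cv2.INTER_CUBIC))
s=bot.observe();print(s["position"],s["ee_rot"],s["contact_force"])
```

```text
[488.62782254  36.34927101 186.26067345] [-3.14159078e+00  3.04572969e-04  6.84998090e-02] [-0.05556214  0.02016961 -1.08456229]
```

View pics/p8.png

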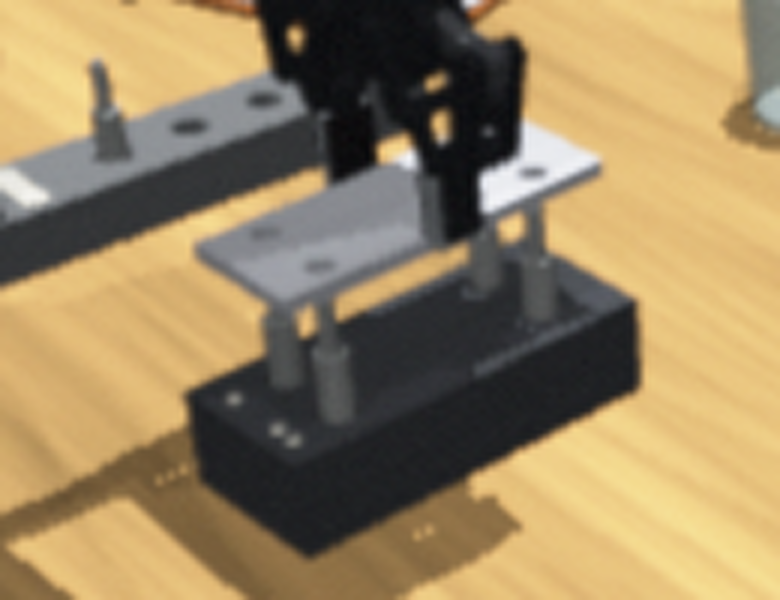

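Run:
```python
from h import *
np.set_printoptions(precision=1,suppress=True)
s=pickle.load(open("side6.pkl","rb"))
S=lambda x,y:(190+x/6-.4,150+y/5.4545-.4)
for q in((265,233),(320,266),(533,172)):print(ray(s,S(*q),124))
s5=pickle.load(open("side5.pkl","rb"));S5=lambda x,y:(170+x/5-.4,160+y/5-.4)
for q in((326,194),(371,224),(545,139)):print("pin",ray(s5,S5(*q),108))
```

```text
[[437.7  48.2 124. ]]
[[440.2  14.3 124. ]]
[[540.9  20.9 124. ]]
pin [[437.8  47.3 108. ]]
pin [[440.3  14.  108. ]]
pin [[539.4  19.7 108. ]]
```

Emit:
{"method": "send_rows", "body": {
  "xyz": [
    [-0.002, 0, -0.04],
    [-0.002, 0, -0.08],
    [-0.002, 0, -0.12],
    [-0.002, 0, -0.16],
    [-0.002, 0, -0.2],
    [-0.002, 0, -0.2]
  ],
  "delta_rot": [
    [0, 0, 0],
    [0, 0, 0],
    [0, 0, 0],
    [0, 0, 0],
    [0, 0, 0],
    [0, 0, 0]
  ],
  "hand": [0.5, 0.5, 0.5, 0.5, 0.5, 0.5]
}}

```text
clock: 42.9
position: [488.1, 36.8, 165.8]
ee_rot: [-3.142, 0.001, 0.069]
contact_force: [-0.7, 0.1, -2.0]
width: 0.653
grasp_force: 64.3
```

Emit:
{"method": "send_rows", "body": {
  "xyz": [
    [0, 0, -0.04],
    [0, 0, -0.08],
    [0, 0, -0.12],
    [0, 0, -0.14],
    [0, 0, -0.15],
    [0, 0, -0.15]
  ],
  "delta_rot": [
    [0, 0, 0],
    [0, 0, 0],
    [0, 0, 0],
    [0, 0, 0],
    [0, 0, 0],
    [0, 0, 0]
  ],
  "hand": [0.5, 0.5, 0.5, 0.5, 0.5, 0.5]
}}

```text
clock: 43.5
position: [488.3, 36.8, 151.3]
ee_rot: [-3.142, 0.0, 0.069]
contact_force: [-0.9, -0.6, -0.8]
width: 0.653
grasp_force: 64.3
```

Last millimetre, then release and lift.

Emit:
{"method": "send_rows", "body": {
  "xyz": [
    [0, 0, -0.01],
    [0, 0, -0.015],
    [0, 0, -0.015]
  ],
  "delta_rot": [
    [0, 0, 0],
    [0, 0, 0],
    [0, 0, 0]
  ],
  "hand": [0.5, 0.5, 0.5]
}}

```text
clock: 43.8
position: [488.5, 36.7, 150.3]
ee_rot: [3.142, -0.0, 0.069]
contact_force: [-2.7, -0.4, 7.1]
width: 0.654
grasp_force: 65.1
```

Emit:
{"method": "send_rows", "body": {
  "xyz": [
    [0, 0, 0],
    [0, 0, 0],
    [0, 0, 0],
    [0, 0, 0],
    [0, 0, 0.1],
    [0, 0, 0.2],
    [0, 0, 0.4],
    [0, 0, 0.6],
    [0, 0, 0.7]
  ],
  "delta_rot": [
    [0, 0, 0],
    [0, 0, 0],
    [0, 0, 0],
    [0, 0, 0],
    [0, 0, 0],
    [0, 0, 0],
    [0, 0, 0],
    [0, 0, 0],
    [0, 0, 0]
  ],
  "hand": [0.75, 0.9, 0.9, 0.9, 0.9, 0.9, 0.9, 0.9, 0.9]
}}

```text
clock: 44.7
position: [489.1, 36.8, 222.2]
ee_rot: [3.141, -0.003, 0.069]
contact_force: [-0.5, 0.4, -0.5]
width: 0.901
grasp_force: 0.0
```

Emit:
{"method": "send_rows", "body": {
  "xyz": [
    [0.1, -0.2, 0],
    [0.2, -0.4, 0],
    [0.3, -0.6, 0],
    [0.45, -0.8, 0],
    [0.6, -1, 0]
  ],
  "delta_rot": [
    [0, 0, 0.2],
    [0, 0, 0.4],
    [0, 0, 0.6],
    [0, 0, 0.8],
    [0, 0, 0.9]
  ],
  "hand": [0.9, 0.9, 0.9, 0.9, 0.9]
}}

```text
clock: 45.2
position: [548.8, -64.1, 220.3]
ee_rot: [3.141, -0.0, 0.544]
contact_force: [0.4, -0.5, 0.2]
width: 0.906
grasp_force: 0.0
```

```bash
python3 pl.py;python3 - <<'E'
from h import *
c=pickle.load(open("side5.pkl","rb"))
a=cv2.resize(c["frame"][160:250,190:310],(720,540),interpolation=cv2.INTER_CUBIC);cv2.imwrite("pics/p9.png",a)
E
```

```text
top [[658.9, -205.0, 151.2, 60.7, 84.9, np.float64(389.1), np.float64(186.1), np.int32(641)]]
side [[660.8, -208.2, 156.2, 60.6, 85.0, np.float64(384.2), np.float64(247.4), np.int32(1166)]]
[550.2 -65.3 220.3] [ 3.1 -0.   0.5] 45.3
```

View pics/p9.png

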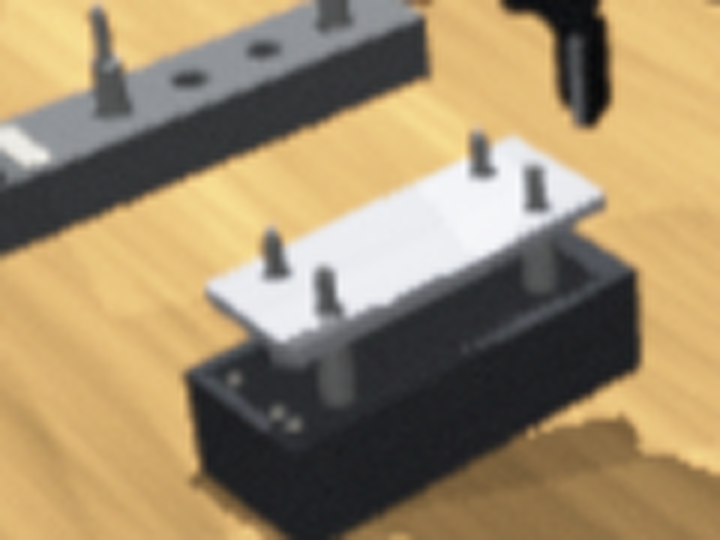

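Emit:
{"method": "send_rows", "body": {
  "xyz": [
    [0.1, -0.13, 0],
    [0.22, -0.28, 0],
    [0.33, -0.42, 0],
    [0.44, -0.56, 0],
    [0.55, -0.7, 0]
  ],
  "delta_rot": [
    [0, 0, 0.2],
    [0, 0, 0.4],
    [0, 0, 0.6],
    [0, 0, 0.8],
    [0, 0, 0.9]
  ],
  "hand": [0.9, 0.9, 0.9, 0.9, 0.9]
}}

```text
clock: 45.8
position: [603.4, -133.3, 220.1]
ee_rot: [-3.141, 0.0, 1.015]
contact_force: [-0.4, 0.2, 0.3]
width: 0.902
grasp_force: 0.0
```

Emit:
{"method": "send_rows", "body": {
  "xyz": [
    [0.1, -0.13, 0],
    [0.22, -0.28, 0],
    [0.33, -0.42, 0],
    [0.44, -0.56, 0],
    [0.548, -0.707, 0],
    [0.548, -0.707, -0.2],
    [0.548, -0.707, -0.45],
    [0.548, -0.707, -0.7],
    [0.548, -0.707, -0.9],
    [0.548, -0.707, -1],
    [0.548, -0.707, -1],
    [0.548, -0.707, -1]
  ],
  "delta_rot": [
    [0, 0, 0.2],
    [0, 0, 0.4],
    [0, 0, 0.6],
    [0, 0, 0.8],
    [0, 0, 0.895],
    [0, 0, 0.895],
    [0, 0, 0.895],
    [0, 0, 0.895],
    [0, 0, 0.895],
    [0, 0, 0.895],
    [0, 0, 0.895],
    [0, 0, 0.895]
  ],
  "hand": [0.9, 0.9, 0.9, 0.9, 0.9, 0.9, 0.9, 0.9, 0.9, 0.9, 0.9, 0.9]
}}

```text
clock: 47.0
position: [658.5, -203.9, 120.7]
ee_rot: [3.141, 0.0, 1.48]
contact_force: [1.0, 0.8, 0.6]
width: 0.901
grasp_force: 0.0
```

Run:
```python
from h import *
s=bot.observe();print(s["position"],s["ee_rot"],s["contact_force"])
c=bot.read_camera("side");f=c["frame"].astype(int);w=pts(c)
val=f.max(-1);sat=val-f.min(-1)
m=(w[...,0]>560)&(w[...,0]<760)&(w[...,1]<-100)&(w[...,1]>-420)&(sat<45)&(val>90)&(w[...,2]<20)
print([r for r in rect(c,cv2.morphologyEx(m.astype(np.uint8),cv2.MORPH_OPEN,np.ones((3,3))),8)])
```

```text
[ 658.4990745  -203.86845344  120.68641722] [3.14097990e+00 1.32156676e-04 1.47961754e+00] [0.99791483 0.83232368 0.62765394]
[[658.8, -208.6, 156.4, 67.5, 85.7, np.float64(385.1), np.float64(249.7), np.int32(1183)]]
```

Plate still in place. Shift (+1.5, −2.1), turn +0.2°, descend 50.5 mm.

Emit:
{"method": "send_rows", "body": {
  "xyz": [
    [0.015, -0.021, -0.15],
    [0.015, -0.021, -0.3],
    [0.015, -0.021, -0.42],
    [0.015, -0.021, -0.49],
    [0.015, -0.021, -0.508],
    [0.015, -0.021, -0.508]
  ],
  "delta_rot": [
    [0, 0, 0.007],
    [0, 0, 0.007],
    [0, 0, 0.007],
    [0, 0, 0.007],
    [0, 0, 0.007],
    [0, 0, 0.007]
  ],
  "hand": [0.9, 0.9, 0.9, 0.9, 0.9, 0.9]
}}

```text
clock: 47.65
position: [659.5, -206.0, 68.6]
ee_rot: [-3.141, -0.0, 1.483]
contact_force: [0.7, 0.2, -0.1]
width: 0.897
grasp_force: 0.0
```

Emit:
{"method": "send_rows", "body": {
  "xyz": [
    [0, 0, 0],
    [0, 0, 0],
    [0, 0, 0],
    [0, 0, 0],
    [0, 0, 0],
    [0, 0, 0],
    [0, 0, 0]
  ],
  "delta_rot": [
    [0, 0, 0],
    [0, 0, 0],
    [0, 0, 0],
    [0, 0, 0],
    [0, 0, 0],
    [0, 0, 0],
    [0, 0, 0]
  ],
  "hand": [0.5, 0.5, 0.5, 0.5, 0.5, 0.5, 0.5],
  "force": 60
}}

```text
clock: 48.35
position: [659.9, -206.1, 70.1]
ee_rot: [3.141, 0.0, 1.483]
contact_force: [-1.8, 1.0, 6.2]
width: 0.656
grasp_force: 63.3
```

Emit:
{"method": "send_rows", "body": {
  "xyz": [
    [0, 0, 0.05],
    [0, 0, 0.15],
    [0, 0, 0.3],
    [0, 0, 0.5],
    [0, 0, 0.7],
    [0, 0, 0.85],
    [0, 0, 1],
    [0, 0, 1]
  ],
  "delta_rot": [
    [0, 0, 0],
    [0, 0, 0],
    [0, 0, 0],
    [0, 0, 0],
    [0, 0, 0],
    [0, 0, 0],
    [0, 0, 0],
    [0, 0, 0]
  ],
  "hand": [0.5, 0.5, 0.5, 0.5, 0.5, 0.5, 0.5, 0.5]
}}

```text
clock: 49.15
position: [660.7, -206.4, 171.8]
ee_rot: [3.138, 0.001, 1.483]
contact_force: [0.4, -0.5, -2.2]
width: 0.653
grasp_force: 64.4
```

Emit:
{"method": "send_rows", "body": {
  "xyz": [
    [-0.06, 0.08, 0.1],
    [-0.13, 0.18, 0.2],
    [-0.21, 0.3, 0.3],
    [-0.3, 0.42, 0.32],
    [-0.4, 0.56, 0.32],
    [-0.49, 0.7, 0.32],
    [-0.57, 0.81, 0.32]
  ],
  "delta_rot": [
    [0, 0, -0.1],
    [0, 0, -0.22],
    [0, 0, -0.35],
    [0, 0, -0.5],
    [0, 0, -0.65],
    [0, 0, -0.8],
    [0, 0, -0.9]
  ],
  "hand": [0.5, 0.5, 0.5, 0.5, 0.5, 0.5, 0.5]
}}

```text
clock: 49.85
position: [601.8, -124.2, 200.4]
ee_rot: [-3.14, 0.0, 1.009]
contact_force: [-0.9, -0.5, -1.7]
width: 0.653
grasp_force: 64.4
```

Emit:
{"method": "send_rows", "body": {
  "xyz": [
    [-0.1, 0.14, 0],
    [-0.2, 0.28, 0],
    [-0.3, 0.42, 0],
    [-0.4, 0.56, 0],
    [-0.49, 0.7, 0],
    [-0.57, 0.81, 0]
  ],
  "delta_rot": [
    [0, 0, -0.15],
    [0, 0, -0.3],
    [0, 0, -0.45],
    [0, 0, -0.6],
    [0, 0, -0.75],
    [0, 0, -0.9]
  ],
  "hand": [0.5, 0.5, 0.5, 0.5, 0.5, 0.5]
}}

```text
clock: 50.45
position: [544.8, -43.3, 200.5]
ee_rot: [-3.141, 0.001, 0.538]
contact_force: [-0.5, -0.1, -2.1]
width: 0.658
grasp_force: 64.4
```

Emit:
{"method": "send_rows", "body": {
  "xyz": [
    [-0.1, 0.14, 0],
    [-0.2, 0.28, 0],
    [-0.3, 0.42, 0],
    [-0.4, 0.56, 0],
    [-0.49, 0.7, 0],
    [-0.57, 0.81, 0],
    [-0.57, 0.81, 0],
    [-0.57, 0.81, -0.1],
    [-0.57, 0.81, -0.15],
    [-0.57, 0.81, -0.15],
    [-0.57, 0.81, -0.15]
  ],
  "delta_rot": [
    [0, 0, -0.15],
    [0, 0, -0.3],
    [0, 0, -0.45],
    [0, 0, -0.6],
    [0, 0, -0.75],
    [0, 0, -0.9],
    [0, 0, -0.9],
    [0, 0, -0.9],
    [0, 0, -0.9],
    [0, 0, -0.9],
    [0, 0, -0.9]
  ],
  "hand": [0.5, 0.5, 0.5, 0.5, 0.5, 0.5, 0.5, 0.5, 0.5, 0.5, 0.5]
}}

```text
clock: 51.55
position: [488.7, 36.6, 185.7]
ee_rot: [-3.142, 0.001, 0.07]
contact_force: [0.5, 0.0, -0.8]
width: 0.653
grasp_force: 64.4
```

Run:
```python
from h import *
c=bot.read_camera("side");pickle.dump(c,open("side7.pkl","wb"));cv2.imwrite("pics/p10.png",cv2.resize(c["frame"][150:260,190:320],(780,600),interpolation=cv2.INTER_CUBIC))
s=bot.observe();print(s["position"],s["ee_rot"],s["contact_force"])
```

```text
[488.8168137   36.64166925 185.89789657] [-3.14157458e+00  3.81066947e-04  6.96781847e-02] [-0.29345988 -0.02814314 -1.32201052]
```

View pics/p10.png

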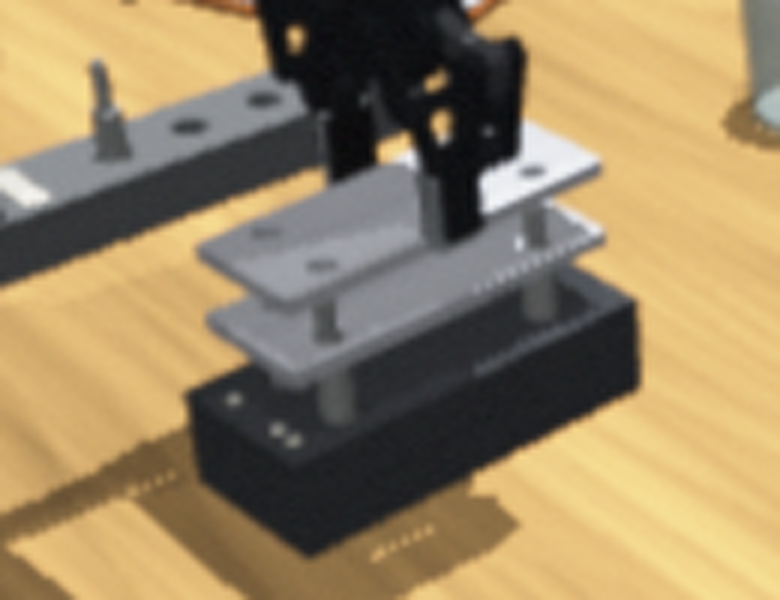

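Emit:
{"method": "send_rows", "body": {
  "xyz": [
    [-0.004, 0, -0.04],
    [-0.004, 0, -0.08],
    [-0.004, 0, -0.12],
    [-0.004, 0, -0.16],
    [-0.004, 0, -0.2],
    [-0.004, 0, -0.2]
  ],
  "delta_rot": [
    [0, 0, 0],
    [0, 0, 0],
    [0, 0, 0],
    [0, 0, 0],
    [0, 0, 0],
    [0, 0, 0]
  ],
  "hand": [0.5, 0.5, 0.5, 0.5, 0.5, 0.5]
}}

```text
clock: 52.2
position: [488.0, 37.0, 165.5]
ee_rot: [-3.142, 0.001, 0.07]
contact_force: [-1.0, 0.2, -1.5]
width: 0.653
grasp_force: 64.4
```

Emit:
{"method": "send_rows", "body": {
  "xyz": [
    [0, 0, -0.03],
    [0, 0, -0.05],
    [0, 0, -0.07],
    [0, 0, -0.08],
    [0, 0, -0.08]
  ],
  "delta_rot": [
    [0, 0, 0],
    [0, 0, 0],
    [0, 0, 0],
    [0, 0, 0],
    [0, 0, 0]
  ],
  "hand": [0.5, 0.5, 0.5, 0.5, 0.5]
}}

```text
clock: 52.7
position: [488.2, 37.0, 158.1]
ee_rot: [-3.142, 0.0, 0.07]
contact_force: [-1.0, -0.0, -2.0]
width: 0.65
grasp_force: 64.5
```

Emit:
{"method": "send_rows", "body": {
  "xyz": [
    [0, 0, -0.008],
    [0, 0, -0.012],
    [0, 0, -0.012]
  ],
  "delta_rot": [
    [0, 0, 0],
    [0, 0, 0],
    [0, 0, 0]
  ],
  "hand": [0.5, 0.5, 0.5]
}}

```text
clock: 53.0
position: [488.3, 36.9, 157.9]
ee_rot: [3.142, -0.001, 0.07]
contact_force: [-6.9, 0.5, 25.0]
width: 0.653
grasp_force: 67.4
```

Emit:
{"method": "send_rows", "body": {
  "xyz": [
    [0, 0, 0],
    [0, 0, 0],
    [0, 0, 0],
    [0, 0, 0],
    [0, 0, 0.1],
    [0, 0, 0.2],
    [0, 0, 0.4],
    [0, 0, 0.6],
    [0, 0, 0.8]
  ],
  "delta_rot": [
    [0, 0, 0],
    [0, 0, 0],
    [0, 0, 0],
    [0, 0, 0],
    [0, 0, 0],
    [0, 0, 0],
    [0, 0, 0],
    [0, 0, 0],
    [0, 0, 0]
  ],
  "hand": [0.75, 0.9, 0.9, 0.9, 0.9, 0.9, 0.9, 0.9, 0.9]
}}

```text
clock: 53.9
position: [488.3, 36.9, 238.6]
ee_rot: [3.142, -0.001, 0.07]
contact_force: [0.4, -0.4, 0.4]
width: 0.9
grasp_force: 0.0
```

Emit:
{"method": "send_rows", "body": {
  "xyz": [
    [0.05, -0.2, 0],
    [0.1, -0.4, 0],
    [0.2, -0.6, 0],
    [0.3, -0.8, 0],
    [0.3, -1, 0],
    [0.3, -1, 0],
    [0.3, -1, 0]
  ],
  "delta_rot": [
    [0, 0, 0],
    [0, 0, 0],
    [0, 0, 0],
    [0, 0, 0],
    [0, 0, 0],
    [0, 0, 0],
    [0, 0, 0]
  ],
  "hand": [0.9, 0.9, 0.9, 0.9, 0.9, 0.9, 0.9]
}}

```text
clock: 54.6
position: [518.2, -63.2, 237.5]
ee_rot: [-3.142, -0.0, 0.069]
contact_force: [-0.1, 0.4, 0.7]
width: 0.901
grasp_force: 0.0
```

Run:
```python
from h import *
c=bot.read_camera("side");cv2.imwrite("pics/p11.png",cv2.resize(c["frame"][130:330,150:430],(800,570),interpolation=cv2.INTER_CUBIC))
t=bot.read_camera("top")
for n,c in(("side",c),("top",t)):
    f=c["frame"].astype(int);val=f.max(-1);sat=val-f.min(-1);w=pts(c)
    m=(w[...,2]>85)&(w[...,2]<107)&(val>120)&(sat<45)&(w[...,0]<700)&(abs(w[...,1])<150)
    print(n,rect(c,cv2.morphologyEx(m.astype(np.uint8),cv2.MORPH_CLOSE,np.ones((5,5))),96),np.nanmedian(w[...,2][m]))
```

```text
side [[487.7, 29.7, 153.5, 70.8, 3.4, np.float64(257.8), np.float64(197.5), np.int32(1016)]] 95.85872431580697
top [[458.6, 25.4, 76.6, 28.4, 1.4, np.float64(304.3), np.float64(251.0), np.int32(182)]] 96.73382836453925
```

View pics/p11.png

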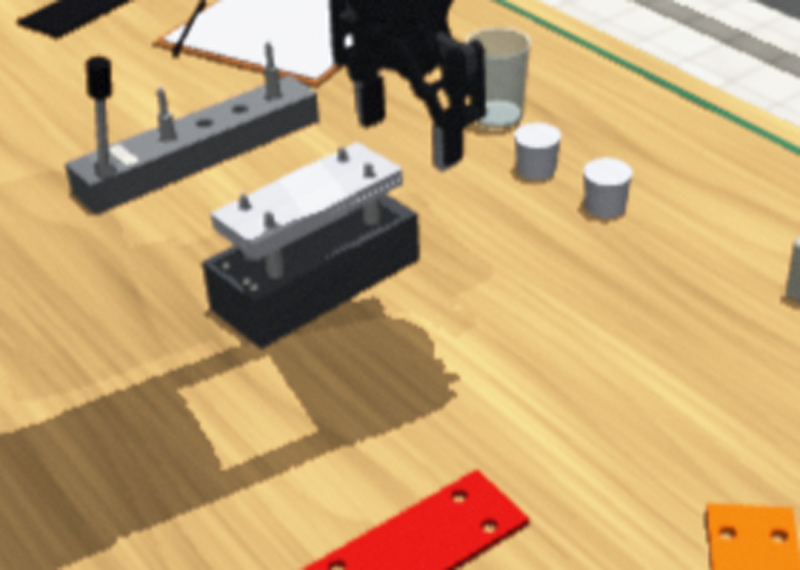

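The picture shows both plates flat on the shoulders: the stack is near pixel (305, 200) and its top is at z of about 96 mm. The rod stands in its bore near (100, 120), the spare posts are in the rack, and no other silver plate is on the bench. I'm handing in the job.

```bash
python3 -c "
from station import bot
print(bot.hand_in())"
```

```text
the job is handed in; nothing more can be done
None
```

I handed the job in at about 55 s, and the system gave no verdict back: socket 1 probed 34 mm deep and got the 64 mm post, socket 2 probed 41 mm and got the 71 mm post, the rod and spare posts are in the rack, and both drilled plates lie flat on the shoulders.

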